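# Move the sanded feet to the drying tray in order

## Task

Move the four turned wooden feet from the cork pads of the sanding board to the cells of the drying tray, one in each cell, keeping their order as counted from the dark steel bow handles: the foot that starts next to the board's bow goes in the cell next to the tray's bow, and so on to the far end. Set each one down upright and flat on the floor of its cell, without dropping it or knocking any over, and let go.

Things in the scene. Friction and masses are not known exactly. Their poses are not given: they have to be found in the camera images.
- foot_a: Turned furniture foot of bare pale wood, loose, about 50 g, upright on its cork pad at the start. Origin: centre of its flat underside; z up its axis; round, so yaw means nothing. Ball foot: 54 mm tall; base 32 mm across, narrow neck, ball 40 mm across centred 34 mm up (grip it there).
- foot_b: Turned furniture foot of bare pale wood, loose, about 50 g, upright on its cork pad at the start. Origin: centre of its flat underside; z up its axis; round, so yaw means nothing. Tapered foot, the tallest: 70 mm tall; base 32 mm across, widening from 26 mm at 8 mm up to 38 mm at 44 mm up, then straight, 38 mm across, from 44 to 70 mm up (grip it there, about 54 mm up).
- foot_c: Turned furniture foot of bare pale wood, loose, about 50 g, upright on its cork pad at the start. Origin: centre of its flat underside; z up its axis; round, so yaw means nothing. Bun foot, the lowest and widest: 46 mm tall; base 34 mm across, straight belly 46 mm across from 22 to 38 mm up (grip it about 32 mm up).
- foot_d: Turned furniture foot of bare pale wood, loose, about 50 g, upright on its cork pad at the start. Origin: centre of its flat underside; z up its axis; round, so yaw means nothing. Spool foot: 64 mm tall; flanges 38 mm across at the base and near the top (54 to 60 mm up), between them a straight waist 30 mm across from 14 to 50 mm up (grip it there, about 34 mm up).
- pad_a: Flat square cork pad, 52 x 52 mm, 6 mm thick, fixed to the white sanding board; at the start the ball foot stands on the middle of it. Origin: centre of its underside, 12 mm above the table; its top is 18 mm above the table. Its y axis runs along the row and its x axis across it.
- pad_b: Flat square cork pad, 52 x 52 mm, 6 mm thick, fixed to the white sanding board; at the start the tapered foot stands on the middle of it. Origin: centre of its underside, 12 mm above the table; its top is 18 mm above the table. Its y axis runs along the row and its x axis across it.
- pad_c: Flat square cork pad, 52 x 52 mm, 6 mm thick, fixed to the white sanding board; at the start the bun foot stands on the middle of it. Origin: centre of its underside, 12 mm above the table; its top is 18 mm above the table. Its y axis runs along the row and its x axis across it.
- pad_d: Flat square cork pad, 52 x 52 mm, 6 mm thick, fixed to the white sanding board; at the start the spool foot stands on the middle of it. Origin: centre of its underside, 12 mm above the table; its top is 18 mm above the table. Its y axis runs along the row and its x axis across it.
- bow: Dark steel bow handle marking one end of the sanding board (either end; a 10 mm high pale wood strip is at the other). 62 mm wide across the board, top 62 mm above the table. Origin: centre of its underside, on the board, 12 mm above the table. Board: white, fixed, 68 x 340 mm, 12 mm thick. The pad centres lie in line 54, 118, 182 and 246 mm from the bow.
- tray: Plywood drying tray, fixed, 68 x 340 mm: a row of four 60 x 60 mm cells with dark dividers, floor 8 mm and wall tops 13 mm above the table. Origin: centre of its underside; y along the row, x across. Cell centres: x = 0, y = +96, +32, -32, -96 mm. Its dark steel bow (y = +150 mm, 58 mm tall) marks the +y end. A sanding block and a brush lie 65 mm or more from the middle lines of the rows.
There are look-alikes about, which are no part of the job. Leave any green or purple look-alike of the foot_c alone.

How it is judged:
By the outcome, as a careful person would: the job done as asked, in the order asked, and still so for the second after the job is handed in, with the robot touching nothing.
It also fails if it takes over 109 s, if anything falls off the work surface, if the arm or the gripper's body presses on something with over 40 N, if the wrist force passes 120 N, or if a joint passes its speed limit or range.

## Robot

A 6-joint arm with a two-finger parallel gripper is mounted at the origin on the work surface. World frame = base frame: x ahead of the robot, y to its left, z up, the work surface at z = 0. Lengths are in m, angles in degrees, forces in N, time in s.
With the tool pointing down it reaches from about 0.35 to 0.875 m from the base axis. Payload 4.2 kg.
Tool frame: the origin (TCP) lies on the centre line of the jaws, within the pads' length; the fingertips stand 25 mm ahead of it and the grasp point (between the pads) lies 6 mm ahead of it (finger_overhang is the distance from the TCP to the fingertips, in m); z points along the fingers, y is the line along which they close (so a half turn about z gives the same grasp; the last joint's range is limited). The gripper opens to 87 mm and grips with 3 to 60 N. Pads are 19 mm wide; open, the fingers measure 117 mm over their backs; the gripper's body (75 mm by 190 mm) begins 51 mm behind the grasp point.
Start: joints at [80.707, 22.042, 0.453, 0, -68.411, -14.817], TCP at [0.255, 0.57, 0.248] pointing down, gripper open.
Joint ranges: [-179.83, 179.83], [-69.29, 118.12], [-61.27, 80.66], [-181.25, 117.63], [-171.15, -9.14], [-177.46, 177.46]. Speed limits (degrees/s): [159.86, 159.86, 180, 180, 180, 180].

## Interface

Orientations are given as a 3x3 rotation matrix whose columns are the frame's x, y, z axes.
In Python, from station import sense, capture, finish_job, spot_in, tip_of, finger_overhang gives the robot as it stands. The module is installed in compiled form; this text tells all that it offers.
- The arm moves only by the tool servo_tool, never from a script. Its arguments are lists of equal length, an entry for each row: "slide": the shift along the tool's x, y, z in m, a list of three; "spin": the turn about the tool's z in degrees; "grip": the closure, from 0 (fully open) to 1 (shut). A call has exactly 5 rows; each row is the pose to reach, as a shift and turn from the pose commanded when the call began, along the tool's axes at that moment; what a row does not reach only later rows make up. A row lasts 1/12 s, in which the tool goes at most 41.7 mm and 7.16 degrees, less where a joint would pass 70% of its speed; a pose out of reach is approached as far as the arm can. A call with a gripper value outside its range is refused whole. The fingers move at their own pace and stop on an object; the grip force is fixed at half the most. Time passes only in rows, so rows that repeat a pose let the fingers close, or fill a call up. It gives the time, the measured TCP pose, the force, the opening and the grip force at its end, in the units of the state.
- sense(): the state, without advancing time (a new reading comes with each control period).
- capture(name): name is "scene" or "top" or "wrist"; returns a dict with "pixels" (480x640x3 uint8, blue, green, red), "depth" (480x640 float32, m along the optical axis (not along the pixel's ray), 0 where there is no reading), "fx", "fy", "cx", "cy" (pixels), "R" (3x3) and "t" (3): a world point X has camera coordinates R X + t; the wrist camera has in their place "hand_eye" (4x4, takes a point from camera to tool coordinates, whose origin is the TCP and whose axes are the flange's). Camera axes: x right, y down, z forward; pixel columns grow to the right and rows downward; lengths in m; the calibration is good to about 2 mm. A picture is of the moment at which its call begins: read the wrist's pose just before it.
- finish_job(): hands the job in; it is judged then, once.
Trained networks look in the newest picture that a camera, given by its name, has taken for a name from the list of things; names that differ only in an ending like _2 or _b are one class to them, and where a whole thing is asked for, a point or a joint stands for the part that bears it (a point fixed in the world has none). Each returns a list of dicts, best first, with "conf" (0 to 1); they miss things now and then, are a little off and sometimes report something else, mostly with a low value. They report only what shows in the picture. A call takes as long as a camera call. They do not tell look-alikes from the thing itself.
- spot_in(thing, camera): "point" ([x, y, z] in m, in world coordinates, good to about 4 mm: the middle of the surface that is visible of it).
- tip_of(thing, camera): "point" ([x, y, z] in m, in world coordinates, good to about 4 mm: a listed point, or the origin of a listed thing).
The state is a dict: "time_s": time; "joints": joint angles; "joint_velocities": joint speeds; "effort": joint torques, N m; "tcp_pos": TCP position; "ee_rot": TCP orientation; "wrist_force": force on the tool from outside, world axes, zero at the start; "moment": the same for the moment, N m; "gripper_width": opening from 0.0 (shut) to 1.0 (fully open); "gripper_force": force on a finger pad.
Only numpy, scipy, OpenCV 4.12 (cv2) and the standard library are available. Lean on these libraries where they do the work, as an engineer would, in place of code of your own. Each camera call takes 0.05 s, during which the arm holds its last target. There are 200 camera calls.

## Working session

There is one attempt and no reset: what is moved stays moved. The work goes in short steps, Python scripts to look and compute and a tool call to move; the robot and the scene stay as the last step left them, time stands still between calls to the robot, and variables do not carry over. Pictures are saved under pics/ and viewed, at most 14 in all, crops included, and the job is handed in when it is done.

Besides the shell and the picture viewer there is one more tool, called after "Call:" by a JSON object that holds its "method" and its "body", one argument or row to a line. servo_tool: Moves the arm, as the interface text tells. Its arguments: {"type":"object","properties":{"slide":{"type":"array"},"spin":{"type":"array"},"grip":{"type":"array"}},"required":["slide","spin","grip"]}

```bash
mkdir -p pics
cat > h.py <<'E'
import numpy as np, cv2
from station import *
np.set_printoptions(precision=4,suppress=True)
def world(c,u,v):
    d=c['depth'][int(v),int(u)]
    p=np.array([(u-c['cx'])/c['fx']*d,(v-c['cy'])/c['fy']*d,d])
    return c['R'].T@(p-c['t'])
E
python3 - <<'E'
from h import *
s=sense();print(s['time_s'],s['tcp_pos'],s['ee_rot'],finger_overhang)
for n in('scene','top'):
    c=capture(n);cv2.imwrite(f'pics/{n}0.png',c['pixels'])
for t in['foot_a','foot_b','foot_c','foot_d','bow','tray','pad_a']:
    for r in tip_of(t,'top')[:6]: print(t,np.round(r['point'],4),round(r['conf'],2))
E
```

```text
0.0 [0.2551 0.57   0.2465] [[ 0.9127 -0.4087 -0.0008]
 [-0.4087 -0.9127 -0.002 ]
 [ 0.0001  0.0022 -1.    ]] 0.025
foot_a [ 0.6425 -0.319   0.0002] 0.92
foot_a [ 0.5402 -0.1686  0.0174] 0.87
foot_a [ 0.5391 -0.2967  0.0155] 0.86
foot_a [ 0.6624 -0.2494  0.002 ] 0.74
foot_a [ 0.541  -0.2291  0.0173] 0.69
foot_a [ 0.6493 -0.1086 -0.0028] 0.52
foot_b [ 0.6425 -0.319   0.0002] 0.92
foot_b [ 0.5402 -0.1686  0.0174] 0.87
foot_b [ 0.5391 -0.2967  0.0155] 0.86
foot_b [ 0.6624 -0.2494  0.002 ] 0.74
foot_b [ 0.541  -0.2291  0.0173] 0.69
foot_b [ 0.6493 -0.1086 -0.0028] 0.52
foot_c [ 0.6425 -0.319   0.0002] 0.92
foot_c [ 0.5402 -0.1686  0.0174] 0.87
foot_c [ 0.5391 -0.2967  0.0155] 0.86
foot_c [ 0.6624 -0.2494  0.002 ] 0.74
foot_c [ 0.541  -0.2291  0.0173] 0.69
foot_c [ 0.6493 -0.1086 -0.0028] 0.52
foot_d [ 0.6425 -0.319   0.0002] 0.92
foot_d [ 0.5402 -0.1686  0.0174] 0.87
foot_d [ 0.5391 -0.2967  0.0155] 0.86
foot_d [ 0.6624 -0.2494  0.002 ] 0.74
foot_d [ 0.541  -0.2291  0.0173] 0.69
foot_d [ 0.6493 -0.1086 -0.0028] 0.52
bow [ 0.5269 -0.0502  0.0142] 0.82
tray [0.4861 0.2303 0.0036] 0.67
pad_a [ 0.5417 -0.2301  0.0169] 0.76
pad_a [ 0.547  -0.2929  0.0149] 0.75
pad_a [ 0.5375 -0.103   0.0119] 0.65
pad_a [ 0.5399 -0.1658  0.0114] 0.6
```

View pics/top0.png

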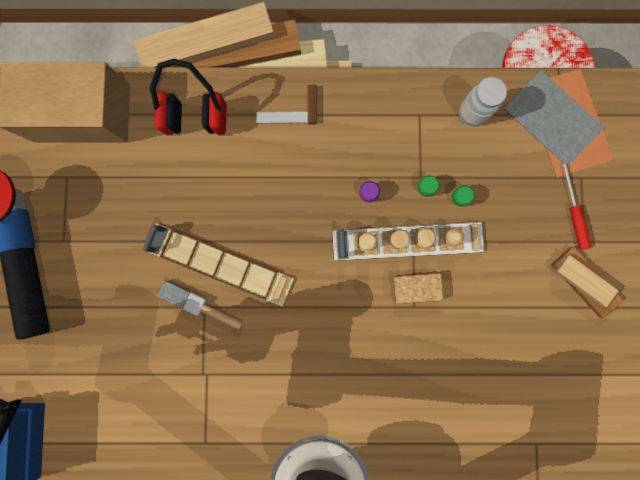

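View pics/scene0.png

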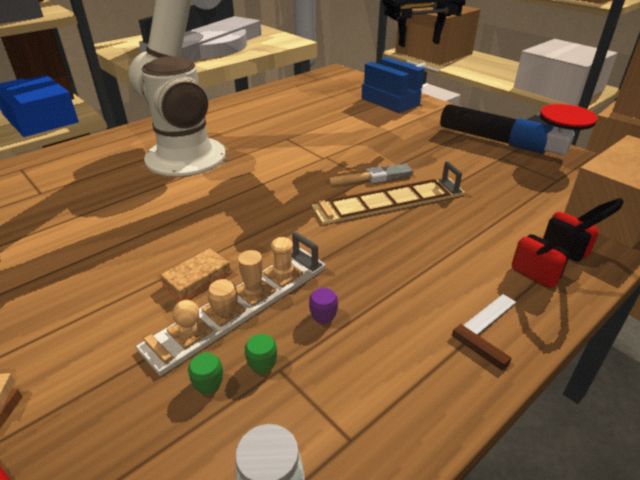

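The top view shows the board bow at (341,244), with feet at (367,241), (399,239), (425,238) and (455,237). The tray bow is at (157,238), with cells running to about (262,278). The green and purple look-alikes lie above the board. Next I'll measure heights and positions by depth.

Run:
```python
from h import *
c=capture('top');d=c['depth']
v,u=np.mgrid[:480,:640]
P=np.stack([(u-c['cx'])/c['fx']*d,(v-c['cy'])/c['fy']*d,d],-1)
W=(P-c['t'])@c['R']
print('cam',-c['R'].T@c['t'],c['fx'])
np.save('W.npy',W)
# board feet
m=((W[...,2]>0.04)&(W[...,2]<.12)&(u>330)&(u<490)&(v>215)&(v<265)).astype(np.uint8)
n,l,st,ce=cv2.connectedComponentsWithStats(m)
for i in range(1,n):
    q=W[l==i]
    if len(q)<15: continue
    zt=np.percentile(q[:,2],95); t=q[q[:,2]>zt-.006]
    print(ce[i],len(q),'ztop',zt,'topc',(t.min(0)+t.max(0))/2,t.mean(0),'ext',t.max(0)-t.min(0))
# board & tray outlines
for nm,(a,b,e,f),lo,hi in[('board',(325,495,215,270),.006,.03),('tray',(135,305,215,312),.004,.03)]:
    m=(W[...,2]>lo)&(W[...,2]<hi)&(u>a)&(u<b)&(v>e)&(v<f)
    if nm=='board': m=m|((W[...,2]>.03)&(u>a)&(u<b)&(v>e)&(v<f))
    m=m.astype(np.uint8)
    n,l,st,ce=cv2.connectedComponentsWithStats(m);i=1+st[1:,4].argmax()
    q=W[l==i][:,:2].astype(np.float32); print(nm,cv2.minAreaRect(q*1000),len(q),st[i])
    m2=(W[...,2]>.045)&(W[...,2]<.075)&(u>a)&(u<b)&(v>e)&(v<f)
    if nm=='tray': print('bow',W[m2].mean(0),m2.sum())
big=cv2.resize(c['pixels'][200:315,130:500],None,fx=2.15,fy=2.15,interpolation=2)
sc=capture('scene')['pixels'][220:400,120:340]
cv2.imwrite('pics/s1.png',cv2.resize(sc,None,fx=3.3,fy=3.3,interpolation=2))
for n in 'top','scene':
  for t in['foot_a','bow','tray','pad_a']:
    for r in spot_in(t,n)[:8]: print(n,t,np.round(r['point'],4),round(r['conf'],2))
  print([ (np.round(r['point'],4),round(r['conf'],2)) for r in tip_of('tray',n)+tip_of('bow',n)])
```

```text
cam [ 0.4663 -0.0287  1.0523] 460.02438089401227
[424.2213 238.1913] 366 ztop 0.06660526571565364 topc [ 0.5445 -0.2284  0.0649] [ 0.5437 -0.2287  0.0639] ext [0.0413 0.0394 0.0087]
[454.2235 236.9356] 264 ztop 0.07235048283798791 topc [ 0.5452 -0.2937  0.0703] [ 0.5457 -0.2932  0.0697] ext [0.0302 0.0268 0.0078]
[341.9484 243.529 ] 155 ztop 0.06405812885237804 topc [ 0.5314 -0.0493  0.0617] [ 0.5315 -0.0492  0.061 ] ext [0.0583 0.013  0.0072]
[398.3222 239.4889] 270 ztop 0.09075094919342273 topc [ 0.5383 -0.1678  0.0888] [ 0.5389 -0.1683  0.0881] ext [0.036  0.0359 0.0077]
[367.0123 241.4508] 244 ztop 0.08437510340002198 topc [ 0.5344 -0.1019  0.0827] [ 0.5347 -0.1018  0.0817] ext [0.0321 0.034  0.0087]
board ((540.0947875976562, -194.90216064453125), (96.78276824951172, 350.6152648925781), 8.502545356750488) 4472 [ 332  223  152   38 4472]
tray ((487.9061279296875, 230.27215576171875), (340.3097229003906, 71.63542938232422), 68.38240814208984) 4331 [ 148  222  146   85 4331]
bow [0.5429 0.3679 0.0559] 167
top foot_a [ 0.6383 -0.316   0.0462] 0.91
top foot_a [ 0.5392 -0.2221  0.0635
[... 568 characters left out ...]
0.0143]), 0.74)]
scene foot_a [ 0.6498 -0.3266  0.0447] 0.96
scene foot_a [ 0.5559 -0.3018  0.058 ] 0.95
scene foot_a [ 0.6651 -0.1196  0.0385] 0.9
scene foot_a [ 0.5635 -0.2392  0.0593] 0.79
scene foot_a [ 0.5441 -0.1124  0.0598] 0.78
scene foot_a [ 0.5474 -0.18    0.0731] 0.77
scene foot_a [ 0.6728 -0.2542  0.0428] 0.73
scene bow [ 0.5343 -0.0551  0.0308] 0.91
scene bow [ 0.5611 -0.2374  0.0596] 0.22
scene tray [0.4904 0.2251 0.0089] 0.6
scene pad_a [ 0.5522 -0.1197  0.0198] 0.9
scene pad_a [ 0.5554 -0.1754  0.0182] 0.74
scene pad_a [ 0.5611 -0.307   0.018 ] 0.69
scene pad_a [ 0.5573 -0.2439  0.0159] 0.62
[(array([0.4855, 0.2297, 0.0023]), 0.69), (array([ 0.5289, -0.0507,  0.0085]), 0.86)]
```

View pics/s1.png

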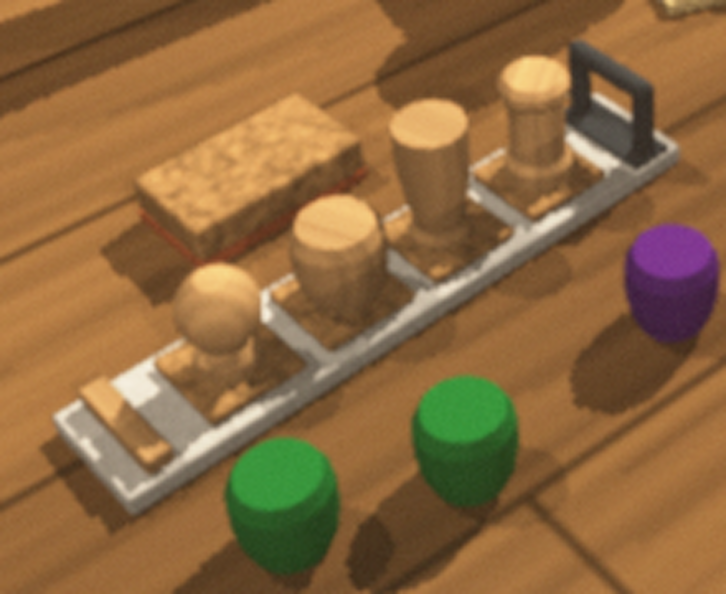

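The order from the bow is spool (d), tapered (b), bun (c), ball (a), and the tops match the listed heights. Next comes a planning helper.

```bash
cat > plan.py <<'E'
import sys
from h import *
F=dict(d=(.5350,-.1021),b=(.5388,-.1665),c=(.5428,-.2296),a=(.5464,-.2937))
C=dict(d=(.5230,.3192),b=(.4993,.2597),c=(.4757,.2003),a=(.4520,.1408))
G=dict(d=.034,b=.054,c=.032,a=.034)
def go(k,where,z=None):
    "shift/spin to foot (F) or cell (C); z = TCP height, default grasp/placing height"
    s=sense();p=np.array(s['tcp_pos']);R=np.array(s['ee_rot'])
    x,y=(F if where=='F' else C)[k]
    z=z or G[k]+.006+(.018 if where=='F' else .008)
    yaw=np.degrees(np.arctan2(R[1,1],R[0,1])); want=-176.6 if where=='F' else -201.7
    sp=-((want-yaw+180)%360-180)
    print('t',s['time_s'],'tcp',p,'J',np.round(s['joints'],1),'w',s['gripper_width'],'F',np.round(s['wrist_force'],1))
    print('shift mm',R.T@(np.array([x,y,z])-p)*1000,'spin',sp)
go(sys.argv[1],sys.argv[2],float(sys.argv[3]) if len(sys.argv)>3 else None)
E
python3 plan.py d F .2
```

```text
t 1.15 tcp [0.2553 0.5705 0.2475] J [ 80.7  22.    0.5  -0.  -68.4 -14.8] w 1.0012384350333976 F [-0.6 -0.2 -0.8]
shift mm [530.062  499.6129  47.5595] spin 62.4882638495062
```

Call:
{"method": "servo_tool", "body": {
  "slide": [
    [0.029,0.0274,0.0026],
    [0.058,0.0548,0.0052],
    [0.087,0.0822,0.0078],
    [0.116,0.1096,0.0104],
    [0.145,0.137,0.013]
  ],
  "spin": [0,0,0,0,0],
  "grip": [0,0,0,0,0]
}}

```text
time_s: 1.57
tcp_pos: [0.3319, 0.3845, 0.2346]
ee_rot: [[0.913, -0.408, 0.0], [-0.408, -0.913, 0.0], [0.0, -0.0, -1.0]]
wrist_force: [1.3, 0.2, -0.4]
gripper_width: 1.003
gripper_force: 0.0
```

Call:
{"method": "servo_tool", "body": {
  "slide": [
    [0.029,0.0274,0.0026],
    [0.058,0.0548,0.0052],
    [0.087,0.0822,0.0078],
    [0.116,0.1096,0.0104],
    [0.145,0.137,0.013]
  ],
  "spin": [0,0,0,0,0],
  "grip": [0,0,0,0,0]
}}

```text
time_s: 1.98
tcp_pos: [0.4084, 0.2001, 0.2219]
ee_rot: [[0.913, -0.408, 0.001], [-0.408, -0.913, 0.001], [0.0, -0.001, -1.0]]
wrist_force: [0.5, -0.2, -0.0]
gripper_width: 0.997
gripper_force: 0.0
```

Call:
{"method": "servo_tool", "body": {
  "slide": [
    [0.029,0.0274,0.0026],
    [0.058,0.0548,0.0052],
    [0.087,0.0822,0.0078],
    [0.116,0.1096,0.0104],
    [0.145,0.137,0.013]
  ],
  "spin": [7,14,21,28,35],
  "grip": [0,0,0,0,0]
}}

```text
time_s: 2.4
tcp_pos: [0.4849, 0.0157, 0.2089]
ee_rot: [[0.508, -0.861, 0.001], [-0.861, -0.508, 0.0], [0.0, -0.001, -1.0]]
wrist_force: [1.7, -0.2, -0.5]
gripper_width: 1.001
gripper_force: 0.0
```

```bash
python3 plan.py d F .2
```

```text
t 2.4 tcp [0.4849 0.0157 0.2089] J [ 21.1  10.4 -22.    0.  -57.5   9.5] w 1.0009193359550643 F [ 1.7 -0.2 -0.5]
shift mm [126.8856  16.7799   8.9134] spin 27.158932794521718
```

Call:
{"method": "servo_tool", "body": {
  "slide": [
    [0.032,0.004,0.002],
    [0.064,0.008,0.004],
    [0.096,0.013,0.007],
    [0.127,0.0168,0.0089],
    [0.127,0.0168,0.0089]
  ],
  "spin": [6.5,13,20,27.2,27.2],
  "grip": [0,0,0,0,0]
}}

```text
time_s: 2.82
tcp_pos: [0.5367, -0.1039, 0.199]
ee_rot: [[0.056, -0.998, -0.0], [-0.998, -0.056, -0.001], [0.001, 0.0, -1.0]]
wrist_force: [1.6, 0.5, 0.1]
gripper_width: 0.996
gripper_force: 0.0
```

```bash
python3 plan.py d F
python3 - <<'E'
from h import *
c=capture('wrist');cv2.imwrite('pics/w1.png',c['pixels'])
s=sense()
d=c['depth'];v,u=np.mgrid[:480,:640]
P=np.stack([(u-c['cx'])/c['fx']*d,(v-c['cy'])/c['fy']*d,d],-1)
H=c['hand_eye'];T=P@H[:3,:3].T+H[:3,3];W=T@np.array(s['ee_rot']).T+s['tcp_pos']
m=((d>0)&(W[...,2]>.045)&(W[...,2]<.12)&(abs(W[...,0]-.54)<.04)).astype(np.uint8)
n,l,st,ce=cv2.connectedComponentsWithStats(m)
for i in range(1,n):
    q=W[l==i]
    if len(q)<200: continue
    zt=np.percentile(q[:,2],95);t=q[q[:,2]>zt-.006]
    print(ce[i],len(q),zt,(t.min(0)+t.max(0))/2,t.mean(0),t.max(0)-t.min(0))
E
```

```text
t 2.8167 tcp [ 0.5367 -0.1039  0.199 ] J [  6.1  16.8 -14.8   0.1 -58.4  -2.9] w 0.9964442022456937 F [1.6 0.5 0.1]
shift mm [ -2.0382   1.5624 140.9542] spin -0.21432288223326168
[322.3361  66.4258] 3234 0.06509577531784226 [ 0.5432 -0.2279  0.0627] [ 0.5434 -0.2276  0.0636] [0.0425 0.0429 0.0072]
[325.028 150.937] 2254 0.0891038520540669 [ 0.5379 -0.1676  0.0881] [ 0.538 -0.168  0.088] [0.0371 0.0373 0.0051]
[325.105  236.6581] 1790 0.08287308401899629 [ 0.5337 -0.1013  0.0805] [ 0.5337 -0.1024  0.0812] [0.0365 0.0373 0.007 ]
[324.6515 287.8337] 1010 0.06240573813783676 [ 0.5308 -0.0488  0.06  ] [ 0.5306 -0.0497  0.0605] [0.0611 0.0135 0.0071]
```

View pics/w1.png

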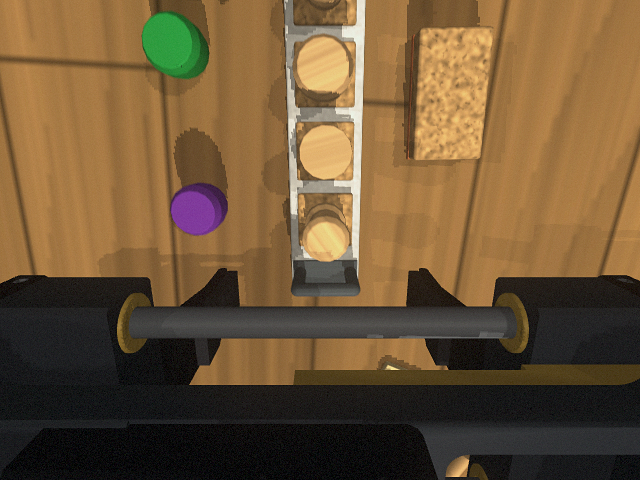

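The wrist view shows the spool at (325,237) beside the bow at (325,288), between the jaws. Positions agree within 2 mm, so I'll descend.

Call:
{"method": "servo_tool", "body": {
  "slide": [
    [-0.0018,0.0025,0.035],
    [-0.0018,0.0025,0.07],
    [-0.0018,0.0025,0.105],
    [-0.0018,0.0025,0.13],
    [-0.0018,0.0025,0.141]
  ],
  "spin": [0,0,0,0,0],
  "grip": [0,0,0,0,0]
}}

```text
time_s: 3.28
tcp_pos: [0.5299, -0.0976, 0.0553]
ee_rot: [[0.066, -0.998, -0.006], [-0.998, -0.066, -0.0], [-0.0, 0.006, -1.0]]
wrist_force: [-0.2, -0.4, 0.6]
gripper_width: 1.001
gripper_force: 0.0
```

Call:
{"method": "servo_tool", "body": {
  "slide": [
    [0,0,0],
    [0,0,0],
    [0,0,0],
    [0,0,0],
    [0,0,0]
  ],
  "spin": [0,0,0,0,0],
  "grip": [0.3,0.5,0.7,0.9,1]
}}

```text
time_s: 3.7
tcp_pos: [0.5335, -0.0981, 0.0601]
ee_rot: [[0.065, -0.998, 0.003], [-0.998, -0.065, 0.0], [-0.0, -0.003, -1.0]]
wrist_force: [0.1, -0.1, -0.5]
gripper_width: 0.705
gripper_force: 0.0
```

Call:
{"method": "servo_tool", "body": {
  "slide": [
    [0,0,0],
    [0,0,0],
    [0,0,0],
    [0,0,0],
    [0,0,0]
  ],
  "spin": [0,0,0,0,0],
  "grip": [1,1,1,1,1]
}}

```text
time_s: 4.12
tcp_pos: [0.5328, -0.0984, 0.0589]
ee_rot: [[0.064, -0.998, 0.001], [-0.998, -0.064, -0.0], [0.0, -0.001, -1.0]]
wrist_force: [0.7, -0.6, 1.2]
gripper_width: 0.416
gripper_force: 30.0
```

Run:
```python
from h import *
s=sense();c=capture('wrist');cv2.imwrite('pics/w2.png',c['pixels'][180:440,150:500])
c=capture('scene');cv2.imwrite('pics/s2.png',cv2.resize(c['pixels'][150:330,200:400],None,fx=3,fy=3))
s=sense();print(s['time_s'],s['tcp_pos'],s['gripper_width'],s['gripper_force'],s['wrist_force'])
```

```text
4.2167 [ 0.5328 -0.0984  0.0589] 0.4117310907681088 29.993427142035216 [0.2592 1.0045 2.1703]
```

View pics/s2.png

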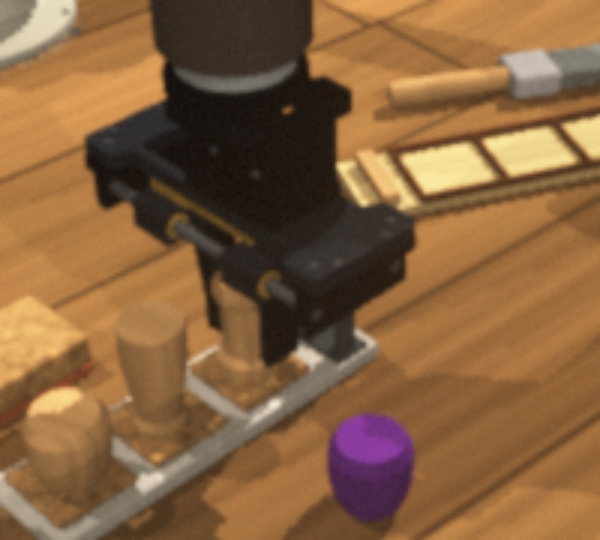

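The jaws sit about 4 mm too near the bow, and the 36 mm opening suggests they bear on the flange instead of the waist. I'll open, recentre and regrip.

Call:
{"method": "servo_tool", "body": {
  "slide": [
    [0,0,0],
    [0,0,0],
    [0,0,0],
    [0.002,-0.0005,0.0007],
    [0.0036,-0.001,0.0015]
  ],
  "spin": [0,0,0,0,0],
  "grip": [0.3,0,0,0,0]
}}

```text
time_s: 4.63
tcp_pos: [0.5338, -0.102, 0.057]
ee_rot: [[0.064, -0.998, -0.0], [-0.998, -0.064, -0.0], [-0.0, 0.0, -1.0]]
wrist_force: [0.1, -0.3, 0.1]
gripper_width: 0.71
gripper_force: 0.0
```

Call:
{"method": "servo_tool", "body": {
  "slide": [
    [0,0,0],
    [0,0,0],
    [0,0,0],
    [0,0,0],
    [0,0,0]
  ],
  "spin": [0,0,0,0,0],
  "grip": [0,0.5,0.7,0.9,1]
}}

```text
time_s: 5.05
tcp_pos: [0.5338, -0.1019, 0.0571]
ee_rot: [[0.064, -0.998, -0.0], [-0.998, -0.064, 0.0], [-0.0, 0.0, -1.0]]
wrist_force: [0.6, 0.2, -0.9]
gripper_width: 0.655
gripper_force: 0.0
```

Call:
{"method": "servo_tool", "body": {
  "slide": [
    [0,0,0],
    [0,0,0],
    [0,0,0],
    [0,0,0],
    [0,0,0]
  ],
  "spin": [0,0,0,0,0],
  "grip": [1,1,1,1,1]
}}

```text
time_s: 5.47
tcp_pos: [0.5339, -0.1019, 0.0572]
ee_rot: [[0.064, -0.998, 0.0], [-0.998, -0.064, -0.0], [0.0, -0.0, -1.0]]
wrist_force: [0.5, 0.1, 0.4]
gripper_width: 0.419
gripper_force: 30.0
```

Run:
```python
from h import *
c=capture('wrist')
s=sense();print(s['time_s'],s['tcp_pos'],s['gripper_width'],s['gripper_force'],s['wrist_force'])
d=c['depth'];v,u=np.mgrid[:480,:640]
P=np.stack([(u-c['cx'])/c['fx']*d,(v-c['cy'])/c['fy']*d,d],-1)
H=c['hand_eye'];T=P@H[:3,:3].T+H[:3,3];W=T@np.array(s['ee_rot']).T+s['tcp_pos']
m=(d>0)&(abs(W[...,0]-.534)<.03)&(abs(W[...,1]+.102)<.03)&(W[...,2]>.03)&(W[...,2]<.1)
q=W[m];print(len(q),np.percentile(q,[5,95],axis=0) if len(q) else'')
cv2.imwrite('pics/w3.png',c['pixels'])
```

```text
5.5167 [ 0.5339 -0.1019  0.0572] 0.4144949197143135 30.000019633298507 [ 0.1033 -0.2615  0.715 ]
8982 [[ 0.5111 -0.1196  0.0323]
 [ 0.5577 -0.0932  0.0896]]
```

View pics/w3.png

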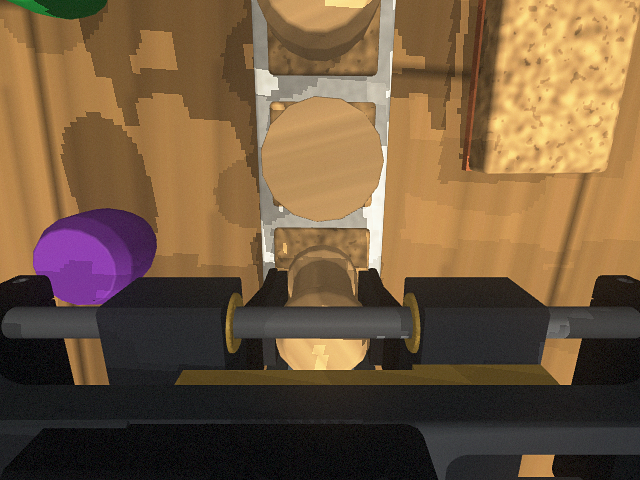

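Same opening again, so the scale is probably offset. The picture shows the jaws centred on the waist at about (322,280). Lifting now.

Call:
{"method": "servo_tool", "body": {
  "slide": [
    [0,0,-0.003],
    [0,0,-0.02],
    [0,0,-0.055],
    [0,0,-0.095],
    [0,0,-0.13]
  ],
  "spin": [0,0,0,0,0],
  "grip": [1,1,1,1,1]
}}

```text
time_s: 5.93
tcp_pos: [0.5336, -0.102, 0.1891]
ee_rot: [[0.065, -0.998, -0.0], [-0.998, -0.065, -0.0], [0.0, 0.0, -1.0]]
wrist_force: [1.2, 0.4, 0.1]
gripper_width: 0.419
gripper_force: 30.0
```

Call:
{"method": "servo_tool", "body": {
  "slide": [
    [0,0,-0.01],
    [0,0,-0.01],
    [0,0,-0.01],
    [0,0,-0.01],
    [0,0,-0.01]
  ],
  "spin": [0,0,0,0,0],
  "grip": [1,1,1,1,1]
}}

```text
time_s: 6.35
tcp_pos: [0.5327, -0.1019, 0.1951]
ee_rot: [[0.064, -0.998, -0.004], [-0.998, -0.064, -0.0], [-0.0, 0.004, -1.0]]
wrist_force: [-0.5, 0.9, -0.3]
gripper_width: 0.417
gripper_force: 30.0
```

```bash
python3 plan.py d C .2;python3 - <<'E'
from h import *
c=capture('scene');cv2.imwrite('pics/s3.png',cv2.resize(c['pixels'][100:300,180:380],None,fx=3,fy=3))
E
```

```text
t 6.35 tcp [ 0.5327 -0.1019  0.1951] J [  6.3  16.7 -15.5  -0.  -58.   -2.6] w 0.41705868253742273 F [-0.5  0.9 -0.3]
shift mm [-420.8466  -17.2944   -4.8925] spin 25.370814344328892
```

View pics/s3.png

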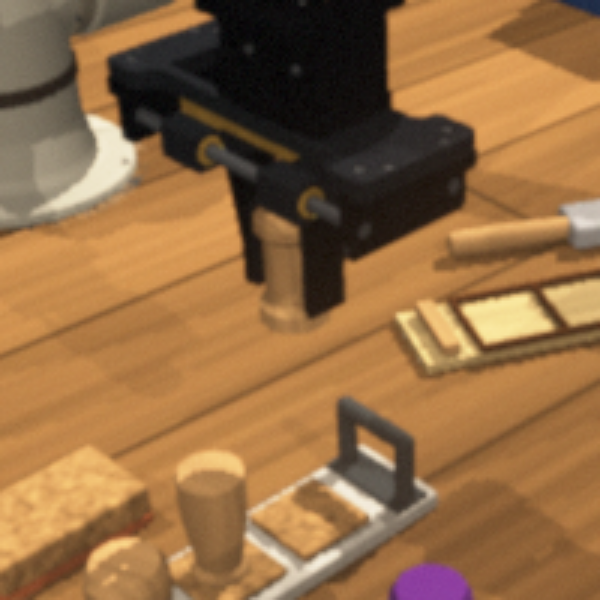

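The spool is held upright in the jaws, clear of the board. Carrying it to the first cell.

Call:
{"method": "servo_tool", "body": {
  "slide": [
    [-0.025,-0.001,0],
    [-0.06,-0.0025,0],
    [-0.097,-0.004,0],
    [-0.134,-0.0055,0],
    [-0.171,-0.007,0]
  ],
  "spin": [0,0,0,0,0],
  "grip": [1,1,1,1,1]
}}

```text
time_s: 6.82
tcp_pos: [0.5291, 0.0705, 0.1959]
ee_rot: [[0.064, -0.998, -0.002], [-0.998, -0.064, -0.001], [0.001, 0.002, -1.0]]
wrist_force: [0.5, 0.5, -0.6]
gripper_width: 0.411
gripper_force: 30.0
```

Call:
{"method": "servo_tool", "body": {
  "slide": [
    [-0.037,-0.0015,0],
    [-0.072,-0.003,0],
    [-0.107,-0.0045,0],
    [-0.14,-0.006,0],
    [-0.17,-0.007,0]
  ],
  "spin": [0,0,0,0,0],
  "grip": [1,1,1,1,1]
}}

```text
time_s: 7.23
tcp_pos: [0.5252, 0.2412, 0.1957]
ee_rot: [[0.065, -0.998, -0.002], [-0.998, -0.065, -0.002], [0.001, 0.002, -1.0]]
wrist_force: [0.1, -0.4, -0.4]
gripper_width: 0.411
gripper_force: 30.0
```

Call:
{"method": "servo_tool", "body": {
  "slide": [
    [-0.025,-0.001,-0.0012],
    [-0.047,-0.002,-0.0024],
    [-0.067,-0.0028,-0.0036],
    [-0.08,-0.0033,-0.0049],
    [-0.08,-0.0033,-0.0049]
  ],
  "spin": [6,12,19,25.4,25.4],
  "grip": [1,1,1,1,1]
}}

```text
time_s: 7.65
tcp_pos: [0.5237, 0.3216, 0.2004]
ee_rot: [[-0.37, -0.929, -0.001], [-0.929, 0.37, -0.001], [0.002, 0.001, -1.0]]
wrist_force: [-0.4, -0.3, -0.8]
gripper_width: 0.416
gripper_force: 30.0
```

Call:
{"method": "servo_tool", "body": {
  "slide": [
    [0,0,0.01],
    [0,0,0.02],
    [0,0,0.02],
    [0,0,0.02],
    [0,0,0.02]
  ],
  "spin": [0,0,0,0,0],
  "grip": [1,1,1,1,1]
}}

```text
time_s: 8.07
tcp_pos: [0.5242, 0.3186, 0.1818]
ee_rot: [[-0.37, -0.929, -0.0], [-0.929, 0.37, -0.001], [0.001, 0.0, -1.0]]
wrist_force: [-0.7, 0.0, -0.3]
gripper_width: 0.416
gripper_force: 30.0
```

```bash
python3 plan.py d C;python3 - <<'E'
from h import *
s=sense();c=capture('wrist');cv2.imwrite('pics/w4.png',c['pixels'])
d=c['depth'];v,u=np.mgrid[:480,:640]
P=np.stack([(u-c['cx'])/c['fx']*d,(v-c['cy'])/c['fy']*d,d],-1)
H=c['hand_eye'];T=P@H[:3,:3].T+H[:3,3];W=T@np.array(s['ee_rot']).T+s['tcp_pos']
print([(np.round(r['point'],4),round(r['conf'],2)) for r in tip_of('tray','wrist')])
# tray local coords of dark dividers
a=np.radians(68.3);U=np.array([np.cos(a),np.sin(a)]);V=np.array([U[1],-U[0]])
L=W[...,:2]-[.4875,.23];y=L@U;x=L@V
ok=(d>0)&(W[...,2]<.03)&(W[...,2]>.003)
g=c['pixels'].max(2)
for yy in np.arange(-.14,.14,.002):
    m=ok&(abs(x)<.02)&(abs(y-yy)<.001)
    if m.sum()>20: print(round(yy*1000),int(np.median(g[m])),end='; ')
print()
for xx in np.arange(-.044,.046,.002):
    m=(d>0)&(abs(x-xx)<.001)&(abs(y+.0)<.05)&(W[...,2]<.03)
    if m.sum()>20: print(round(xx*1000),int(np.median(g[m])),round(float(np.median(W[...,2][m]))*1000),end='; ')
E
```

```text
t 8.0667 tcp [0.5242 0.3186 0.1818] J [ 46.4  23.9  -6.6   0.  -59.6 -68.1] w 0.4156014941005532 F [-0.7  0.  -0.3]
shift mm [ -0.2694   1.324  133.7857] spin -0.024379806398087567
[(array([0.4839, 0.2296, 0.0007]), 0.6)]
-84 244; -82 244; -80 244; -78 244; -76 244; -74 244; -72 245; -70 184; -68 182; -66 126; -64 125; -62 125; -60 233; -58 242; -56 242; -54 241; -52 241; -50 240; -48 240; -46 240; -44 240; -42 240; -40 240; -38 240; -36 240; -34 240; -32 240; -30 240; -28 240; -26 240; -24 240; -22 240; -20 240; -18 240; -16 240; -14 240; -12 240; -10 240; -8 242; -6 175; -4 177; -2 124; 0 120; 2 168; 4 233; 6 241; 8 241; 10 240; 12 241; 14 240; 16 241; 18 241; 20 241; 22 241; 24 241; 26 241; 28 241; 30 240; 32 240; 34 241; 36 240; 38 241; 40 240; 42 240; 44 240; 46 240; 48 240; 50 240; 52 240; 54 240; 56 241; 58 174; 60 176; 62 115; 64 118; 66 162; 68 231; 70 240; 72 240; 74 241; 76 240; 78 239; 80 239; 82 238; 84 238; 86 238; 88 238; 90 237; 92 237; 94 237; 96 236; 98 234; 100 219; 102 212; 104 185; 106 185; 108 185; 110 182; 112 182; 114 179; 116 178; 118 217; 120 217; 122 139; 
-44 181 0; -42 182 0; -40 183 0; -38 183 0; -36 184 0; -34 124 13; -32 123 13; -30 122 9; -28 185 8; -26 247 8; -24 246 8; -22 245 8; -20 244 8; -18 242 8; -16 241 8; -14 241 8; -12 240 8; -10 238 8; -8 237 8; -6 239 8; -4 241 8; -2 240 8; 0 239 8; 2 237 8; 4 236 8; 6 235 8; 8 236 8; 10 242 8; 12 245 8; 14 246 8; 16 245 8; 18 244 8; 20 242 8; 22 243 8; 24 244 8; 26 246 8; 28 246 8; 30 120 12; 32 119 13; 34 118 13; 36 102 0; 38 107 0; 40 125 0; 42 123 0; 44 178 0;
```

View pics/w4.png

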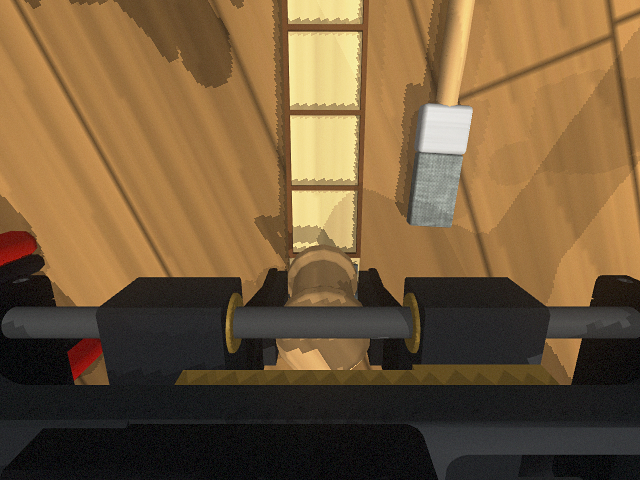

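The wrist view shows the tray row at (325,220) in line with the jaws, and the dividers match the tray fit within 1 mm. Lowering.

Call:
{"method": "servo_tool", "body": {
  "slide": [
    [0,0.0013,0.03],
    [0,0.0013,0.06],
    [0,0.0013,0.09],
    [0,0.0013,0.115],
    [0,0.0013,0.126]
  ],
  "spin": [0,0,0,0,0],
  "grip": [1,1,1,1,1]
}}

```text
time_s: 8.58
tcp_pos: [0.5214, 0.3184, 0.0529]
ee_rot: [[-0.371, -0.929, -0.004], [-0.929, 0.371, -0.003], [0.005, 0.003, -1.0]]
wrist_force: [-0.9, 0.1, -0.6]
gripper_width: 0.414
gripper_force: 30.0
```

Call:
{"method": "servo_tool", "body": {
  "slide": [
    [0,0,0],
    [0,0,0.001],
    [0,0,0.001],
    [0,0,0.001],
    [0,0,0.001]
  ],
  "spin": [0,0,0,0,0],
  "grip": [1,1,1,1,1]
}}

```text
time_s: 9.0
tcp_pos: [0.5235, 0.3206, 0.0568]
ee_rot: [[-0.37, -0.929, 0.002], [-0.929, 0.37, 0.002], [-0.003, -0.001, -1.0]]
wrist_force: [-0.3, 0.6, 0.0]
gripper_width: 0.415
gripper_force: 30.0
```

Call:
{"method": "servo_tool", "body": {
  "slide": [
    [0,0,0.001],
    [0,0,0.002],
    [0,0,0.003],
    [0,0,0.003],
    [0,0,0.003]
  ],
  "spin": [0,0,0,0,0],
  "grip": [1,1,1,1,1]
}}

```text
time_s: 9.42
tcp_pos: [0.5227, 0.3198, 0.0519]
ee_rot: [[-0.37, -0.929, -0.0], [-0.929, 0.37, -0.0], [0.0, 0.0, -1.0]]
wrist_force: [0.7, -1.1, 0.2]
gripper_width: 0.415
gripper_force: 30.0
```

Call:
{"method": "servo_tool", "body": {
  "slide": [
    [0,0,0.0],
    [0,0,0],
    [0,0,0],
    [0,0,0],
    [0,0,0]
  ],
  "spin": [0,0,0,0,0],
  "grip": [1,1,1,1,1]
}}

```text
time_s: 9.83
tcp_pos: [0.5228, 0.3199, 0.052]
ee_rot: [[-0.37, -0.929, -0.0], [-0.929, 0.37, 0.0], [0.0, 0.0, -1.0]]
wrist_force: [0.7, 1.0, -1.2]
gripper_width: 0.415
gripper_force: 30.0
```

Call:
{"method": "servo_tool", "body": {
  "slide": [
    [0,0,0.0012],
    [0,0,0.0024],
    [0,0,0.0034],
    [0,0,0.004],
    [0,0,0.0043]
  ],
  "spin": [0,0,0,0,0],
  "grip": [1,1,1,1,1]
}}

```text
time_s: 10.25
tcp_pos: [0.5227, 0.3198, 0.0475]
ee_rot: [[-0.37, -0.929, -0.0], [-0.929, 0.37, -0.0], [0.0, 0.0, -1.0]]
wrist_force: [-0.5, -0.4, -0.4]
gripper_width: 0.415
gripper_force: 30.0
```

Call:
{"method": "servo_tool", "body": {
  "slide": [
    [0,0,0.0002],
    [0,0,0.0004],
    [0,0,0.0006],
    [0,0,0.0006],
    [0,0,0.0006]
  ],
  "spin": [0,0,0,0,0],
  "grip": [1,1,1,1,1]
}}

```text
time_s: 10.67
tcp_pos: [0.5228, 0.3199, 0.0472]
ee_rot: [[-0.37, -0.929, 0.0], [-0.929, 0.37, 0.0], [-0.0, -0.0, -1.0]]
wrist_force: [0.3, 0.4, -0.2]
gripper_width: 0.414
gripper_force: 30.0
```

Call:
{"method": "servo_tool", "body": {
  "slide": [
    [0,0,0.0002],
    [0,0,0.0004],
    [0,0,0.0006],
    [0,0,0.0006],
    [0,0,0.0006]
  ],
  "spin": [0,0,0,0,0],
  "grip": [1,1,1,1,1]
}}

```text
time_s: 11.08
tcp_pos: [0.523, 0.3201, 0.0471]
ee_rot: [[-0.37, -0.929, 0.001], [-0.929, 0.37, 0.0], [-0.001, -0.0, -1.0]]
wrist_force: [-0.2, 0.4, 3.9]
gripper_width: 0.415
gripper_force: 30.0
```

Call:
{"method": "servo_tool", "body": {
  "slide": [
    [0,0,0],
    [0,0,0],
    [0,0,0],
    [0,0,0],
    [0,0,0]
  ],
  "spin": [0,0,0,0,0],
  "grip": [1,1,1,1,1]
}}

```text
time_s: 11.5
tcp_pos: [0.5231, 0.32, 0.0471]
ee_rot: [[-0.37, -0.929, 0.001], [-0.929, 0.37, 0.0], [-0.001, -0.001, -1.0]]
wrist_force: [-0.8, -0.1, 4.9]
gripper_width: 0.416
gripper_force: 30.0
```

Contact confirmed with a light 5 N, and the placing height is the grasp height minus 10 mm as expected. Release and rise.

Call:
{"method": "servo_tool", "body": {
  "slide": [
    [0,0,0],
    [0,0,0],
    [0,0,0],
    [0,0,0],
    [0,0,0]
  ],
  "spin": [0,0,0,0,0],
  "grip": [0,0,0,0,0]
}}

```text
time_s: 11.92
tcp_pos: [0.5226, 0.3196, 0.046]
ee_rot: [[-0.37, -0.929, -0.001], [-0.929, 0.37, -0.001], [0.001, 0.0, -1.0]]
wrist_force: [0.4, 0.5, -0.2]
gripper_width: 0.712
gripper_force: 0.0
```

Call:
{"method": "servo_tool", "body": {
  "slide": [
    [0,0,0],
    [0,0,-0.01],
    [0,0,-0.04],
    [0,0,-0.08],
    [0,0,-0.12]
  ],
  "spin": [0,0,0,0,0],
  "grip": [0,0,0,0,0]
}}

```text
time_s: 12.33
tcp_pos: [0.5223, 0.3193, 0.1678]
ee_rot: [[-0.37, -0.929, -0.001], [-0.929, 0.37, -0.002], [0.002, 0.001, -1.0]]
wrist_force: [1.3, 2.1, 0.4]
gripper_width: 0.991
gripper_force: 0.0
```

```bash
sed -i 's/^F=.*/F=dict(d=(.534,-.102),b=(.5382,-.1675),c=(.5430,-.2285),a=(.5465,-.2935))/' plan.py; python3 plan.py b F .2
```

```text
t 12.3333 tcp [0.5223 0.3193 0.1678] J [ 46.6  24.6  -7.7   0.  -57.9 -68.3] w 0.9906533057388294 F [1.3 2.1 0.4]
shift mm [ 446.5112 -194.7301  -31.371 ] spin -25.10343910970039
```

Call:
{"method": "servo_tool", "body": {
  "slide": [
    [0.03,-0.013,-0.01],
    [0.066,-0.0288,-0.012],
    [0.102,-0.0446,-0.012],
    [0.138,-0.0603,-0.012],
    [0.174,-0.076,-0.012]
  ],
  "spin": [0,0,0,0,0],
  "grip": [0,0,0,0,0]
}}

```text
time_s: 12.75
tcp_pos: [0.5288, 0.1285, 0.1798]
ee_rot: [[-0.369, -0.929, 0.001], [-0.929, 0.369, 0.001], [-0.001, -0.001, -1.0]]
wrist_force: [1.8, 0.5, 0.4]
gripper_width: 1.0
gripper_force: 0.0
```

Call:
{"method": "servo_tool", "body": {
  "slide": [
    [0.036,-0.0157,-0.003],
    [0.072,-0.0315,-0.006],
    [0.108,-0.0472,-0.009],
    [0.142,-0.062,-0.012],
    [0.174,-0.076,-0.012]
  ],
  "spin": [0,0,0,0,0],
  "grip": [0,0,0,0,0]
}}

```text
time_s: 13.17
tcp_pos: [0.5354, -0.0617, 0.1923]
ee_rot: [[-0.37, -0.929, 0.002], [-0.929, 0.37, 0.0], [-0.001, -0.002, -1.0]]
wrist_force: [0.9, 0.5, -0.3]
gripper_width: 0.997
gripper_force: 0.0
```

Call:
{"method": "servo_tool", "body": {
  "slide": [
    [0.03,-0.013,-0.002],
    [0.058,-0.0251,-0.004],
    [0.083,-0.036,-0.006],
    [0.0985,-0.0427,-0.0074],
    [0.0985,-0.0427,-0.0074]
  ],
  "spin": [-6,-12,-19,-25.1,-25.1],
  "grip": [0,0,0,0,0]
}}

```text
time_s: 13.58
tcp_pos: [0.5385, -0.1699, 0.199]
ee_rot: [[0.058, -0.998, 0.001], [-0.998, -0.058, -0.001], [0.001, -0.001, -1.0]]
wrist_force: [0.8, -0.3, -0.4]
gripper_width: 1.0
gripper_force: 0.0
```

Call:
{"method": "servo_tool", "body": {
  "slide": [
    [0,0,0.01],
    [0,0,0.02],
    [0,0,0.03],
    [0,0,0.03],
    [0,0,0.03]
  ],
  "spin": [0,0,0,0,0],
  "grip": [0,0,0,0,0]
}}

```text
time_s: 14.0
tcp_pos: [0.5379, -0.1661, 0.1667]
ee_rot: [[0.06, -0.998, -0.003], [-0.998, -0.06, 0.0], [-0.0, 0.003, -1.0]]
wrist_force: [0.4, 0.4, 0.2]
gripper_width: 1.001
gripper_force: 0.0
```

Call:
{"method": "servo_tool", "body": {
  "slide": [
    [0,0,0],
    [0,0,0],
    [0,0,0],
    [0,0,0],
    [0,0,0]
  ],
  "spin": [0,0,0,0,0],
  "grip": [0,0,0,0,0]
}}

```text
time_s: 14.42
tcp_pos: [0.5387, -0.167, 0.1683]
ee_rot: [[0.059, -0.998, 0.001], [-0.998, -0.059, -0.0], [0.0, -0.001, -1.0]]
wrist_force: [-0.1, -0.3, 0.9]
gripper_width: 1.002
gripper_force: 0.0
```

```bash
python3 plan.py b F
cat > meas.py <<'E'
from h import *
c=capture('top');d=c['depth'];v,u=np.mgrid[:480,:640]
P=np.stack([(u-c['cx'])/c['fx']*d,(v-c['cy'])/c['fy']*d,d],-1);W=(P-c['t'])@c['R']
a=np.radians(68.3);U=np.array([np.cos(a),np.sin(a)]);V=np.array([U[1],-U[0]])
L=W[...,:2]-[.4875,.23];y=L@U;x=L@V
m=((d>0)&(abs(x)<.04)&(abs(y)<.14)&(W[...,2]>.035)&(W[...,2]<.1)).astype(np.uint8)
n,l,st,ce=cv2.connectedComponentsWithStats(m)
for i in range(1,n):
    if st[i,4]<30: continue
    k=l==i;zt=np.percentile(W[k][:,2],95);k&=W[...,2]>zt-.006
    print('tray xy mm',x[k].mean()*1e3,y[k].mean()*1e3,'top',zt*1e3,'ext',np.ptp(x[k])*1e3,np.ptp(y[k])*1e3)
E
python3 meas.py
```

```text
t 14.4167 tcp [ 0.5387 -0.167   0.1683] J [ -0.8  20.2 -14.7   0.  -55.1   4.2] w 1.0019542150628082 F [-0.1 -0.3  0.9]
shift mm [ 0.4556  0.5455 90.2647] spin -0.012235591328362716
tray xy mm 0.5550999964396779 95.00909037197208 top 73.98693379675812 ext 36.53865953350152 35.89637063230522
```

The spool stands in the first cell at (0.6, 95) mm with its top at 72–74 mm. Now the tapered foot.

Call:
{"method": "servo_tool", "body": {
  "slide": [
    [0.0005,0.0005,0.02],
    [0.0005,0.0005,0.045],
    [0.0005,0.0005,0.07],
    [0.0005,0.0005,0.085],
    [0.0005,0.0005,0.09]
  ],
  "spin": [0,0,0,0,0],
  "grip": [0,0,0,0,0]
}}

```text
time_s: 14.88
tcp_pos: [0.5363, -0.1675, 0.0753]
ee_rot: [[0.058, -0.998, -0.005], [-0.998, -0.058, 0.001], [-0.001, 0.005, -1.0]]
wrist_force: [0.1, -0.1, 1.3]
gripper_width: 0.999
gripper_force: 0.0
```

Call:
{"method": "servo_tool", "body": {
  "slide": [
    [0,0,0],
    [0,0,0],
    [0,0,0],
    [0,0,0],
    [0,0,0]
  ],
  "spin": [0,0,0,0,0],
  "grip": [0,0.3,0.5,0.7,1]
}}

```text
time_s: 15.3
tcp_pos: [0.5387, -0.1676, 0.0791]
ee_rot: [[0.059, -0.998, 0.002], [-0.998, -0.059, -0.0], [0.0, -0.002, -1.0]]
wrist_force: [-0.1, -0.5, 0.2]
gripper_width: 0.778
gripper_force: 0.0
```

Call:
{"method": "servo_tool", "body": {
  "slide": [
    [0,0,0],
    [0,0,0],
    [0,0,0],
    [0,0,0],
    [0,0,0]
  ],
  "spin": [0,0,0,0,0],
  "grip": [1,1,1,1,1]
}}

```text
time_s: 15.72
tcp_pos: [0.5381, -0.1675, 0.078]
ee_rot: [[0.059, -0.998, 0.0], [-0.998, -0.059, 0.0], [0.0, -0.0, -1.0]]
wrist_force: [-0.6, 0.4, 0.2]
gripper_width: 0.421
gripper_force: 30.0
```

Call:
{"method": "servo_tool", "body": {
  "slide": [
    [0,0,0],
    [0,0,0],
    [0,0,0],
    [0,0,0],
    [0,0,0]
  ],
  "spin": [0,0,0,0,0],
  "grip": [1,1,1,1,1]
}}

```text
time_s: 16.13
tcp_pos: [0.5381, -0.1675, 0.078]
ee_rot: [[0.059, -0.998, 0.0], [-0.998, -0.059, -0.0], [0.0, -0.0, -1.0]]
wrist_force: [0.8, 0.6, 1.1]
gripper_width: 0.423
gripper_force: 30.0
```

Call:
{"method": "servo_tool", "body": {
  "slide": [
    [0,0,-0.003],
    [0,0,-0.02],
    [0,0,-0.055],
    [0,0,-0.09],
    [0,0,-0.12]
  ],
  "spin": [0,0,0,0,0],
  "grip": [1,1,1,1,1]
}}

```text
time_s: 16.55
tcp_pos: [0.5381, -0.1676, 0.2]
ee_rot: [[0.059, -0.998, 0.001], [-0.998, -0.059, -0.0], [0.0, -0.001, -1.0]]
wrist_force: [0.3, 0.3, -0.5]
gripper_width: 0.423
gripper_force: 30.0
```

```bash
python3 plan.py b C .2
```

```text
t 16.55 tcp [ 0.5381 -0.1676  0.2   ] J [ -0.8  18.3 -12.4   0.  -59.2   4.2] w 0.42327026218307917 F [ 0.3  0.3 -0.5]
shift mm [-428.8687   13.337    -0.1975] spin 25.102845427973563
```

Call:
{"method": "servo_tool", "body": {
  "slide": [
    [-0.025,0.0008,0],
    [-0.06,0.0019,0],
    [-0.097,0.003,0],
    [-0.134,0.0042,0],
    [-0.172,0.0053,0]
  ],
  "spin": [0,0,0,0,0],
  "grip": [1,1,1,1,1]
}}

```text
time_s: 16.97
tcp_pos: [0.5219, 0.0051, 0.1981]
ee_rot: [[0.058, -0.998, -0.0], [-0.998, -0.058, 0.0], [-0.0, 0.0, -1.0]]
wrist_force: [0.7, 0.3, -0.2]
gripper_width: 0.42
gripper_force: 30.0
```

Call:
{"method": "servo_tool", "body": {
  "slide": [
    [-0.037,0.0011,0],
    [-0.073,0.0022,0],
    [-0.109,0.0034,0],
    [-0.142,0.0044,0],
    [-0.172,0.0053,0]
  ],
  "spin": [0,0,0,0,0],
  "grip": [1,1,1,1,1]
}}

```text
time_s: 17.38
tcp_pos: [0.5064, 0.1772, 0.198]
ee_rot: [[0.06, -0.998, -0.0], [-0.998, -0.06, 0.0], [-0.0, 0.0, -1.0]]
wrist_force: [0.2, 0.2, 0.3]
gripper_width: 0.423
gripper_force: 30.0
```

Call:
{"method": "servo_tool", "body": {
  "slide": [
    [-0.026,0.0008,0],
    [-0.05,0.0016,0],
    [-0.072,0.0023,0],
    [-0.085,0.0027,0],
    [-0.085,0.0027,0]
  ],
  "spin": [6,12,19,25.1,25.1],
  "grip": [1,1,1,1,1]
}}

```text
time_s: 17.8
tcp_pos: [0.4991, 0.2623, 0.1977]
ee_rot: [[-0.37, -0.929, 0.0], [-0.929, 0.37, 0.0], [-0.0, 0.0, -1.0]]
wrist_force: [-1.2, -1.6, -0.5]
gripper_width: 0.421
gripper_force: 30.0
```

Call:
{"method": "servo_tool", "body": {
  "slide": [
    [0,0,0.015],
    [0,0,0.03],
    [0,0,0.045],
    [0,0,0.055],
    [0,0,0.06]
  ],
  "spin": [0,0,0,0,0],
  "grip": [1,1,1,1,1]
}}

```text
time_s: 18.22
tcp_pos: [0.4987, 0.2588, 0.1364]
ee_rot: [[-0.37, -0.929, -0.002], [-0.929, 0.37, -0.002], [0.003, 0.002, -1.0]]
wrist_force: [-0.2, -0.1, -0.6]
gripper_width: 0.422
gripper_force: 30.0
```

Call:
{"method": "servo_tool", "body": {
  "slide": [
    [0,0,0],
    [0,0,0],
    [0,0,0],
    [0,0,0],
    [0,0,0]
  ],
  "spin": [0,0,0,0,0],
  "grip": [1,1,1,1,1]
}}

```text
time_s: 18.63
tcp_pos: [0.4997, 0.2601, 0.1387]
ee_rot: [[-0.37, -0.929, 0.001], [-0.929, 0.37, 0.001], [-0.001, -0.001, -1.0]]
wrist_force: [0.4, -0.1, -0.7]
gripper_width: 0.428
gripper_force: 30.0
```

```bash
python3 plan.py b C
```

```text
t 18.6333 tcp [0.4997 0.2601 0.1387] J [ 44.   22.  -16.9   0.  -51.1 -65.7] w 0.4283513561296677 F [ 0.4 -0.1 -0.7]
shift mm [ 0.6676  0.2883 70.7119] spin -0.003835395399846675
```

Call:
{"method": "servo_tool", "body": {
  "slide": [
    [0,0,0.015],
    [0,0,0.032],
    [0,0,0.048],
    [0,0,0.059],
    [0,0,0.064]
  ],
  "spin": [0,0,0,0,0],
  "grip": [1,1,1,1,1]
}}

```text
time_s: 19.05
tcp_pos: [0.4988, 0.2595, 0.0726]
ee_rot: [[-0.37, -0.929, -0.002], [-0.929, 0.37, -0.001], [0.002, 0.001, -1.0]]
wrist_force: [-0.2, -0.5, -1.0]
gripper_width: 0.421
gripper_force: 30.0
```

Call:
{"method": "servo_tool", "body": {
  "slide": [
    [0,0,0],
    [0,0,0],
    [0,0,0],
    [0,0,0],
    [0,0,0]
  ],
  "spin": [0,0,0,0,0],
  "grip": [1,1,1,1,1]
}}

```text
time_s: 19.47
tcp_pos: [0.4998, 0.2602, 0.0748]
ee_rot: [[-0.37, -0.929, 0.001], [-0.929, 0.37, 0.001], [-0.001, -0.001, -1.0]]
wrist_force: [0.2, 0.3, -1.2]
gripper_width: 0.42
gripper_force: 30.0
```

Call:
{"method": "servo_tool", "body": {
  "slide": [
    [0,0,0],
    [0,0,0],
    [0,0,0],
    [0,0,0],
    [0,0,0]
  ],
  "spin": [0,0,0,0,0],
  "grip": [1,1,1,1,1]
}}

```text
time_s: 19.88
tcp_pos: [0.4994, 0.2599, 0.074]
ee_rot: [[-0.37, -0.929, 0.0], [-0.929, 0.37, 0.0], [-0.0, -0.0, -1.0]]
wrist_force: [0.5, -0.3, 0.4]
gripper_width: 0.426
gripper_force: 30.0
```

Needs 6.0 mm more.

Call:
{"method": "servo_tool", "body": {
  "slide": [
    [0,0,0.0015],
    [0,0,0.003],
    [0,0,0.0042],
    [0,0,0.005],
    [0,0,0.0055]
  ],
  "spin": [0,0,0,0,0],
  "grip": [1,1,1,1,1]
}}

```text
time_s: 20.3
tcp_pos: [0.4993, 0.2599, 0.0682]
ee_rot: [[-0.37, -0.929, -0.0], [-0.929, 0.37, -0.0], [0.0, 0.0, -1.0]]
wrist_force: [-0.9, -0.2, -0.2]
gripper_width: 0.422
gripper_force: 30.0
```

Call:
{"method": "servo_tool", "body": {
  "slide": [
    [0,0,0.0002],
    [0,0,0.0005],
    [0,0,0.0008],
    [0,0,0.0008],
    [0,0,0.0008]
  ],
  "spin": [0,0,0,0,0],
  "grip": [1,1,1,1,1]
}}

```text
time_s: 20.72
tcp_pos: [0.4995, 0.26, 0.0679]
ee_rot: [[-0.37, -0.929, 0.0], [-0.929, 0.37, 0.0], [-0.0, -0.0, -1.0]]
wrist_force: [-0.8, -0.6, 2.7]
gripper_width: 0.425
gripper_force: 30.0
```

Call:
{"method": "servo_tool", "body": {
  "slide": [
    [0,0,0],
    [0,0,0],
    [0,0,0],
    [0,0,0],
    [0,0,0]
  ],
  "spin": [0,0,0,0,0],
  "grip": [1,1,1,1,1]
}}

```text
time_s: 21.13
tcp_pos: [0.4995, 0.26, 0.0679]
ee_rot: [[-0.37, -0.929, 0.0], [-0.929, 0.37, 0.0], [-0.0, -0.0, -1.0]]
wrist_force: [-2.2, -0.5, 4.7]
gripper_width: 0.424
gripper_force: 30.0
```

Contact (about 4 N); release and rise.

Call:
{"method": "servo_tool", "body": {
  "slide": [
    [0,0,0],
    [0,0,0],
    [0,0,0],
    [0,0,0],
    [0,0,0]
  ],
  "spin": [0,0,0,0,0],
  "grip": [0,0,0,0,0]
}}

```text
time_s: 21.55
tcp_pos: [0.4993, 0.2599, 0.0673]
ee_rot: [[-0.37, -0.929, -0.0], [-0.929, 0.37, -0.0], [0.0, 0.0, -1.0]]
wrist_force: [-0.8, -0.1, -0.8]
gripper_width: 0.719
gripper_force: 0.0
```

Call:
{"method": "servo_tool", "body": {
  "slide": [
    [0,0,0],
    [0,0,-0.01],
    [0,0,-0.04],
    [0,0,-0.08],
    [0,0,-0.12]
  ],
  "spin": [0,0,0,0,0],
  "grip": [0,0,0,0,0]
}}

```text
time_s: 21.97
tcp_pos: [0.4989, 0.2594, 0.189]
ee_rot: [[-0.37, -0.929, -0.001], [-0.929, 0.37, -0.002], [0.002, 0.001, -1.0]]
wrist_force: [0.9, 1.0, -0.0]
gripper_width: 0.989
gripper_force: 0.0
```

```bash
python3 plan.py c F .17
```

```text
t 21.9667 tcp [0.4989 0.2594 0.189 ] J [ 44.   18.9 -13.3   0.  -57.9 -65.7] w 0.9891958277736147 F [ 0.9  1.  -0. ]
shift mm [ 437.0042 -221.3632   19.7773] spin -25.10106669083393
```

Call:
{"method": "servo_tool", "body": {
  "slide": [
    [0.03,-0.015,0],
    [0.065,-0.033,0],
    [0.1,-0.0506,0],
    [0.135,-0.0683,0],
    [0.17,-0.086,0]
  ],
  "spin": [0,0,0,0,0],
  "grip": [0,0,0,0,0]
}}

```text
time_s: 22.38
tcp_pos: [0.5163, 0.0686, 0.1888]
ee_rot: [[-0.369, -0.929, 0.001], [-0.929, 0.369, 0.001], [-0.001, -0.001, -1.0]]
wrist_force: [0.4, -0.4, -0.1]
gripper_width: 0.997
gripper_force: 0.0
```

Call:
{"method": "servo_tool", "body": {
  "slide": [
    [0.036,-0.0182,0],
    [0.072,-0.0364,0],
    [0.107,-0.0541,0],
    [0.14,-0.0708,0],
    [0.17,-0.086,0]
  ],
  "spin": [0,0,0,0,0],
  "grip": [0,0,0,0,0]
}}

```text
time_s: 22.8
tcp_pos: [0.5333, -0.1218, 0.1887]
ee_rot: [[-0.37, -0.929, 0.001], [-0.929, 0.37, -0.0], [-0.0, -0.001, -1.0]]
wrist_force: [0.3, 1.5, 0.5]
gripper_width: 1.001
gripper_force: 0.0
```

Call:
{"method": "servo_tool", "body": {
  "slide": [
    [0.03,-0.0153,0],
    [0.058,-0.0295,0],
    [0.083,-0.0423,0],
    [0.097,-0.0494,0],
    [0.097,-0.0494,0]
  ],
  "spin": [-6,-12,-19,-25.1,-25.1],
  "grip": [0,0,0,0,0]
}}

```text
time_s: 23.22
tcp_pos: [0.5435, -0.2309, 0.1882]
ee_rot: [[0.058, -0.998, 0.001], [-0.998, -0.058, -0.001], [0.001, -0.001, -1.0]]
wrist_force: [0.4, -0.4, 0.3]
gripper_width: 1.002
gripper_force: 0.0
```

Call:
{"method": "servo_tool", "body": {
  "slide": [
    [0,0,0.01],
    [0,0,0.018],
    [0,0,0.02],
    [0,0,0.02],
    [0,0,0.02]
  ],
  "spin": [0,0,0,0,0],
  "grip": [0,0,0,0,0]
}}

```text
time_s: 23.63
tcp_pos: [0.5435, -0.2271, 0.1674]
ee_rot: [[0.06, -0.998, -0.001], [-0.998, -0.06, -0.0], [0.0, 0.001, -1.0]]
wrist_force: [0.2, 0.2, 0.2]
gripper_width: 1.002
gripper_force: 0.0
```

Call:
{"method": "servo_tool", "body": {
  "slide": [
    [0,0,0],
    [0,0,0],
    [0,0,0],
    [0,0,0],
    [0,0,0]
  ],
  "spin": [0,0,0,0,0],
  "grip": [0,0,0,0,0]
}}

```text
time_s: 24.05
tcp_pos: [0.5435, -0.2279, 0.1678]
ee_rot: [[0.059, -0.998, 0.0], [-0.998, -0.059, -0.0], [0.0, -0.0, -1.0]]
wrist_force: [0.3, 0.1, 0.3]
gripper_width: 1.001
gripper_force: 0.0
```

```bash
python3 plan.py c F; python3 meas.py
```

```text
t 24.05 tcp [ 0.5435 -0.2279  0.1678] J [ -7.   22.5 -11.1  -0.  -56.4  10.4] w 1.0006818526950039 F [0.3 0.1 0.3]
shift mm [  0.5177   0.5804 111.8296] spin -0.012111183630366895
tray xy mm 0.19006029792104276 95.04882851029811 top 74.08339692098569 ext 36.1950968272866 37.12220884312542
tray xy mm 0.6827350060532001 30.290280749143275 top 80.75812894431988 ext 36.786922293244174 37.2510008332059
```

The spool and tapered foot both stand correctly. Bun foot next.

Call:
{"method": "servo_tool", "body": {
  "slide": [
    [0.0005,0.0005,0.028],
    [0.0005,0.0005,0.06],
    [0.0005,0.0005,0.09],
    [0.0005,0.0005,0.106],
    [0.0005,0.0005,0.1118]
  ],
  "spin": [0,0,0,0,0],
  "grip": [0,0,0,0,0]
}}

```text
time_s: 24.52
tcp_pos: [0.5409, -0.2282, 0.0526]
ee_rot: [[0.058, -0.998, -0.006], [-0.998, -0.058, 0.001], [-0.002, 0.006, -1.0]]
wrist_force: [-0.7, 0.6, -0.6]
gripper_width: 1.002
gripper_force: 0.0
```

Call:
{"method": "servo_tool", "body": {
  "slide": [
    [0,0,0],
    [0,0,0],
    [0,0,0],
    [0,0,0],
    [0,0,0]
  ],
  "spin": [0,0,0,0,0],
  "grip": [0,0,0.3,0.5,0.7]
}}

```text
time_s: 24.93
tcp_pos: [0.5438, -0.2286, 0.0572]
ee_rot: [[0.059, -0.998, 0.003], [-0.998, -0.059, -0.0], [0.001, -0.003, -1.0]]
wrist_force: [-0.1, 0.2, 0.4]
gripper_width: 0.855
gripper_force: 0.0
```

Call:
{"method": "servo_tool", "body": {
  "slide": [
    [0,0,0],
    [0,0,0],
    [0,0,0],
    [0,0,0],
    [0,0,0]
  ],
  "spin": [0,0,0,0,0],
  "grip": [1,1,1,1,1]
}}

```text
time_s: 25.35
tcp_pos: [0.543, -0.2285, 0.0559]
ee_rot: [[0.059, -0.998, 0.0], [-0.998, -0.059, -0.0], [0.0, -0.0, -1.0]]
wrist_force: [-0.5, 0.1, 0.5]
gripper_width: 0.515
gripper_force: 30.0
```

Call:
{"method": "servo_tool", "body": {
  "slide": [
    [0,0,0],
    [0,0,0],
    [0,0,0],
    [0,0,0],
    [0,0,0]
  ],
  "spin": [0,0,0,0,0],
  "grip": [1,1,1,1,1]
}}

```text
time_s: 25.77
tcp_pos: [0.543, -0.2285, 0.056]
ee_rot: [[0.059, -0.998, 0.0], [-0.998, -0.059, -0.0], [0.0, -0.0, -1.0]]
wrist_force: [0.1, -0.1, 1.9]
gripper_width: 0.517
gripper_force: 30.0
```

Call:
{"method": "servo_tool", "body": {
  "slide": [
    [0,0,-0.003],
    [0,0,-0.02],
    [0,0,-0.055],
    [0,0,-0.095],
    [0,0,-0.13]
  ],
  "spin": [0,0,0,0,0],
  "grip": [1,1,1,1,1]
}}

```text
time_s: 26.18
tcp_pos: [0.5428, -0.2286, 0.1876]
ee_rot: [[0.059, -0.998, -0.0], [-0.998, -0.059, -0.0], [0.0, 0.0, -1.0]]
wrist_force: [0.4, -0.3, -0.5]
gripper_width: 0.514
gripper_force: 30.0
```

```bash
python3 plan.py c C .188
```

```text
t 26.1833 tcp [ 0.5428 -0.2286  0.1876] J [ -7.1  21.4  -9.7   0.  -58.9  10.5] w 0.5141463186772669 F [ 0.4 -0.3 -0.5]
shift mm [-432.1075   41.5294   -0.5166] spin 25.101167984393157
```

Call:
{"method": "servo_tool", "body": {
  "slide": [
    [-0.025,0.0024,0],
    [-0.06,0.0058,0],
    [-0.097,0.0093,0],
    [-0.134,0.0129,0],
    [-0.172,0.0165,0]
  ],
  "spin": [0,0,0,0,0],
  "grip": [1,1,1,1,1]
}}

```text
time_s: 26.6
tcp_pos: [0.5156, -0.0565, 0.1859]
ee_rot: [[0.058, -0.998, -0.0], [-0.998, -0.058, 0.0], [-0.0, 0.0, -1.0]]
wrist_force: [0.6, 1.0, -0.5]
gripper_width: 0.517
gripper_force: 30.0
```

Call:
{"method": "servo_tool", "body": {
  "slide": [
    [-0.037,0.0035,0],
    [-0.073,0.007,0],
    [-0.109,0.0105,0],
    [-0.142,0.0136,0],
    [-0.172,0.0165,0]
  ],
  "spin": [0,0,0,0,0],
  "grip": [1,1,1,1,1]
}}

```text
time_s: 27.02
tcp_pos: [0.4889, 0.1148, 0.186]
ee_rot: [[0.06, -0.998, 0.0], [-0.998, -0.06, 0.0], [-0.0, -0.0, -1.0]]
wrist_force: [0.3, 0.1, -0.8]
gripper_width: 0.516
gripper_force: 30.0
```

Call:
{"method": "servo_tool", "body": {
  "slide": [
    [-0.026,0.0025,0],
    [-0.051,0.005,0],
    [-0.074,0.0072,0],
    [-0.088,0.0085,0],
    [-0.088,0.0085,0]
  ],
  "spin": [6,12,19,25.1,25.1],
  "grip": [1,1,1,1,1]
}}

```text
time_s: 27.43
tcp_pos: [0.4757, 0.2026, 0.1858]
ee_rot: [[-0.37, -0.929, 0.0], [-0.929, 0.37, 0.001], [-0.001, -0.0, -1.0]]
wrist_force: [-0.5, 0.0, -0.6]
gripper_width: 0.514
gripper_force: 30.0
```

Call:
{"method": "servo_tool", "body": {
  "slide": [
    [0,0,0.015],
    [0,0,0.03],
    [0,0,0.045],
    [0,0,0.055],
    [0,0,0.06]
  ],
  "spin": [0,0,0,0,0],
  "grip": [1,1,1,1,1]
}}

```text
time_s: 27.85
tcp_pos: [0.4753, 0.1992, 0.1244]
ee_rot: [[-0.37, -0.929, -0.002], [-0.929, 0.37, -0.002], [0.003, 0.002, -1.0]]
wrist_force: [0.0, -0.1, -0.0]
gripper_width: 0.516
gripper_force: 30.0
```

Call:
{"method": "servo_tool", "body": {
  "slide": [
    [0,0,0],
    [0,0,0],
    [0,0,0],
    [0,0,0],
    [0,0,0]
  ],
  "spin": [0,0,0,0,0],
  "grip": [1,1,1,1,1]
}}

```text
time_s: 28.27
tcp_pos: [0.4763, 0.2005, 0.1265]
ee_rot: [[-0.37, -0.929, 0.001], [-0.929, 0.37, 0.001], [-0.001, -0.001, -1.0]]
wrist_force: [0.3, 0.3, -1.2]
gripper_width: 0.514
gripper_force: 30.0
```

```bash
python3 plan.py c C
```

```text
t 28.2667 tcp [0.4763 0.2005 0.1265] J [ 40.8  18.8 -24.1   0.  -47.  -62.5] w 0.5141313170380171 F [ 0.3  0.3 -1.2]
shift mm [ 0.5308  0.5639 80.5438] spin 0.0009765915675643555
```

Call:
{"method": "servo_tool", "body": {
  "slide": [
    [0,0,0.018],
    [0,0,0.037],
    [0,0,0.056],
    [0,0,0.069],
    [0,0,0.074]
  ],
  "spin": [0,0,0,0,0],
  "grip": [1,1,1,1,1]
}}

```text
time_s: 28.68
tcp_pos: [0.4752, 0.1997, 0.0503]
ee_rot: [[-0.37, -0.929, -0.002], [-0.929, 0.37, -0.002], [0.003, 0.002, -1.0]]
wrist_force: [-0.3, -0.2, 0.1]
gripper_width: 0.519
gripper_force: 30.0
```

Call:
{"method": "servo_tool", "body": {
  "slide": [
    [0,0,0],
    [0,0,0],
    [0,0,0],
    [0,0,0],
    [0,0,0]
  ],
  "spin": [0,0,0,0,0],
  "grip": [1,1,1,1,1]
}}

```text
time_s: 29.1
tcp_pos: [0.4765, 0.2006, 0.0527]
ee_rot: [[-0.37, -0.929, 0.001], [-0.929, 0.37, 0.001], [-0.002, -0.001, -1.0]]
wrist_force: [0.1, 0.1, -0.7]
gripper_width: 0.514
gripper_force: 30.0
```

Call:
{"method": "servo_tool", "body": {
  "slide": [
    [0,0,0],
    [0,0,0],
    [0,0,0],
    [0,0,0],
    [0,0,0]
  ],
  "spin": [0,0,0,0,0],
  "grip": [1,1,1,1,1]
}}

```text
time_s: 29.52
tcp_pos: [0.476, 0.2003, 0.0518]
ee_rot: [[-0.37, -0.929, -0.0], [-0.929, 0.37, -0.0], [0.0, 0.0, -1.0]]
wrist_force: [-0.1, 0.4, -1.2]
gripper_width: 0.516
gripper_force: 30.0
```

Call:
{"method": "servo_tool", "body": {
  "slide": [
    [0,0,0.0015],
    [0,0,0.003],
    [0,0,0.0042],
    [0,0,0.005],
    [0,0,0.0054]
  ],
  "spin": [0,0,0,0,0],
  "grip": [1,1,1,1,1]
}}

```text
time_s: 29.93
tcp_pos: [0.4759, 0.2002, 0.0462]
ee_rot: [[-0.37, -0.929, -0.0], [-0.929, 0.37, -0.0], [0.0, 0.0, -1.0]]
wrist_force: [0.0, -0.2, -1.0]
gripper_width: 0.516
gripper_force: 30.0
```

Call:
{"method": "servo_tool", "body": {
  "slide": [
    [0,0,0.0002],
    [0,0,0.0005],
    [0,0,0.0008],
    [0,0,0.0008],
    [0,0,0.0008]
  ],
  "spin": [0,0,0,0,0],
  "grip": [1,1,1,1,1]
}}

```text
time_s: 30.35
tcp_pos: [0.476, 0.2003, 0.0459]
ee_rot: [[-0.37, -0.929, 0.0], [-0.929, 0.37, 0.0], [-0.0, -0.0, -1.0]]
wrist_force: [-1.3, -0.5, 2.2]
gripper_width: 0.513
gripper_force: 30.0
```

Call:
{"method": "servo_tool", "body": {
  "slide": [
    [0,0,0],
    [0,0,0],
    [0,0,0],
    [0,0,0],
    [0,0,0]
  ],
  "spin": [0,0,0,0,0],
  "grip": [1,1,1,1,1]
}}

```text
time_s: 30.77
tcp_pos: [0.4761, 0.2003, 0.0459]
ee_rot: [[-0.37, -0.929, 0.0], [-0.929, 0.37, 0.0], [-0.0, -0.0, -1.0]]
wrist_force: [-1.3, -0.0, 3.9]
gripper_width: 0.513
gripper_force: 30.0
```

Call:
{"method": "servo_tool", "body": {
  "slide": [
    [0,0,0],
    [0,0,0],
    [0,0,0],
    [0,0,0],
    [0,0,0]
  ],
  "spin": [0,0,0,0,0],
  "grip": [0,0,0,0,0]
}}

```text
time_s: 31.18
tcp_pos: [0.476, 0.2002, 0.0454]
ee_rot: [[-0.37, -0.929, -0.0], [-0.929, 0.37, -0.0], [0.0, 0.0, -1.0]]
wrist_force: [0.8, -1.2, 0.1]
gripper_width: 0.808
gripper_force: 0.0
```

Call:
{"method": "servo_tool", "body": {
  "slide": [
    [0,0,0],
    [0,0,-0.01],
    [0,0,-0.04],
    [0,0,-0.08],
    [0,0,-0.12]
  ],
  "spin": [0,0,0,0,0],
  "grip": [0,0,0,0,0]
}}

```text
time_s: 31.6
tcp_pos: [0.4755, 0.1998, 0.1671]
ee_rot: [[-0.37, -0.929, -0.002], [-0.929, 0.37, -0.002], [0.002, 0.001, -1.0]]
wrist_force: [0.8, 0.4, -0.2]
gripper_width: 0.997
gripper_force: 0.0
```

```bash
python3 plan.py a F .18
```

```text
t 31.6 tcp [0.4755 0.1998 0.1671] J [ 40.8  15.9 -21.3   0.  -52.9 -62.6] w 0.9965152261630794 F [ 0.8  0.4 -0.2]
shift mm [ 432.0477 -248.3886  -12.2282] spin -25.10118299061685
```

Call:
{"method": "servo_tool", "body": {
  "slide": [
    [0.03,-0.0172,-0.003],
    [0.064,-0.0368,-0.006],
    [0.099,-0.0569,-0.006],
    [0.134,-0.077,-0.006],
    [0.168,-0.0966,-0.006]
  ],
  "spin": [0,0,0,0,0],
  "grip": [0,0,0,0,0]
}}

```text
time_s: 32.02
tcp_pos: [0.5035, 0.0068, 0.1729]
ee_rot: [[-0.369, -0.929, 0.002], [-0.929, 0.369, 0.0], [-0.001, -0.001, -1.0]]
wrist_force: [-0.3, 0.6, -0.2]
gripper_width: 0.998
gripper_force: 0.0
```

Call:
{"method": "servo_tool", "body": {
  "slide": [
    [0.035,-0.0201,-0.003],
    [0.07,-0.0402,-0.006],
    [0.105,-0.0604,-0.006],
    [0.138,-0.0793,-0.006],
    [0.168,-0.0966,-0.006]
  ],
  "spin": [0,0,0,0,0],
  "grip": [0,0,0,0,0]
}}

```text
time_s: 32.43
tcp_pos: [0.5311, -0.1857, 0.1787]
ee_rot: [[-0.371, -0.929, 0.001], [-0.929, 0.371, -0.0], [-0.0, -0.001, -1.0]]
wrist_force: [1.0, 0.7, 0.4]
gripper_width: 1.0
gripper_force: 0.0
```

Call:
{"method": "servo_tool", "body": {
  "slide": [
    [0.03,-0.0172,0],
    [0.058,-0.0333,0],
    [0.082,-0.0471,0],
    [0.096,-0.0552,0],
    [0.096,-0.0552,0]
  ],
  "spin": [-6,-12,-19,-25.1,-25.1],
  "grip": [0,0,0,0,0]
}}

```text
time_s: 32.85
tcp_pos: [0.547, -0.2961, 0.1779]
ee_rot: [[0.058, -0.998, 0.001], [-0.998, -0.058, -0.001], [0.001, -0.001, -1.0]]
wrist_force: [-0.0, -0.6, -0.8]
gripper_width: 1.0
gripper_force: 0.0
```

Call:
{"method": "servo_tool", "body": {
  "slide": [
    [0,0,0.01],
    [0,0,0.018],
    [0,0,0.02],
    [0,0,0.02],
    [0,0,0.02]
  ],
  "spin": [0,0,0,0,0],
  "grip": [0,0,0,0,0]
}}

```text
time_s: 33.27
tcp_pos: [0.547, -0.292, 0.1575]
ee_rot: [[0.06, -0.998, -0.001], [-0.998, -0.06, 0.0], [-0.0, 0.001, -1.0]]
wrist_force: [0.1, 0.2, 0.5]
gripper_width: 1.002
gripper_force: 0.0
```

Call:
{"method": "servo_tool", "body": {
  "slide": [
    [0,0,0],
    [0,0,0],
    [0,0,0],
    [0,0,0],
    [0,0,0]
  ],
  "spin": [0,0,0,0,0],
  "grip": [0,0,0,0,0]
}}

```text
time_s: 33.68
tcp_pos: [0.5471, -0.2929, 0.1578]
ee_rot: [[0.059, -0.998, 0.0], [-0.998, -0.059, -0.0], [0.0, -0.0, -1.0]]
wrist_force: [0.1, -0.6, -0.3]
gripper_width: 1.001
gripper_force: 0.0
```

```bash
python3 plan.py a F; python3 meas.py
```

```text
t 33.6833 tcp [ 0.5471 -0.2929  0.1578] J [-13.2  25.8  -7.2   0.  -57.   16.6] w 1.0007361199749576 F [ 0.1 -0.6 -0.3]
shift mm [ 0.5128  0.6305 99.8339] spin -0.012996514655384317
tray xy mm 0.3413568353994338 95.25955089857386 top 74.32294548773362 ext 35.2680228911038 36.85045752502769
tray xy mm 0.6476857874167729 30.229838835404383 top 80.58379643629212 ext 36.41219665820862 38.107008474319066
tray xy mm 1.0446450745997047 -33.621358317416245 top 56.3854381203886 ext 39.40033433528119 40.327643186220705
```

Three feet are standing right. Ball foot last.

Call:
{"method": "servo_tool", "body": {
  "slide": [
    [0.0005,0.0006,0.025],
    [0.0005,0.0006,0.053],
    [0.0005,0.0006,0.08],
    [0.0005,0.0006,0.094],
    [0.0005,0.0006,0.0998]
  ],
  "spin": [0,0,0,0,0],
  "grip": [0,0,0,0,0]
}}

```text
time_s: 34.15
tcp_pos: [0.5447, -0.293, 0.0549]
ee_rot: [[0.058, -0.998, -0.005], [-0.998, -0.058, 0.002], [-0.002, 0.005, -1.0]]
wrist_force: [-0.0, 1.0, 0.9]
gripper_width: 0.997
gripper_force: 0.0
```

Call:
{"method": "servo_tool", "body": {
  "slide": [
    [0,0,0],
    [0,0,0],
    [0,0,0],
    [0,0,0],
    [0,0,0]
  ],
  "spin": [0,0,0,0,0],
  "grip": [0,0,0.3,0.5,0.7]
}}

```text
time_s: 34.57
tcp_pos: [0.5471, -0.2937, 0.0592]
ee_rot: [[0.059, -0.998, 0.002], [-0.998, -0.059, -0.001], [0.001, -0.002, -1.0]]
wrist_force: [0.6, -0.2, -0.2]
gripper_width: 0.855
gripper_force: 0.0
```

Call:
{"method": "servo_tool", "body": {
  "slide": [
    [0,0,0],
    [0,0,0],
    [0,0,0],
    [0,0,0],
    [0,0,0]
  ],
  "spin": [0,0,0,0,0],
  "grip": [1,1,1,1,1]
}}

```text
time_s: 34.98
tcp_pos: [0.5464, -0.2935, 0.0579]
ee_rot: [[0.059, -0.998, -0.0], [-0.998, -0.059, -0.0], [-0.0, 0.0, -1.0]]
wrist_force: [0.3, 0.4, 1.4]
gripper_width: 0.48
gripper_force: 0.0
```

Call:
{"method": "servo_tool", "body": {
  "slide": [
    [0,0,0],
    [0,0,0],
    [0,0,0],
    [0,0,0],
    [0,0,0]
  ],
  "spin": [0,0,0,0,0],
  "grip": [1,1,1,1,1]
}}

```text
time_s: 35.4
tcp_pos: [0.5464, -0.2935, 0.0578]
ee_rot: [[0.059, -0.998, -0.0], [-0.998, -0.059, 0.0], [-0.0, 0.0, -1.0]]
wrist_force: [-0.8, 0.6, 0.8]
gripper_width: 0.44
gripper_force: 29.8
```

Call:
{"method": "servo_tool", "body": {
  "slide": [
    [0,0,-0.003],
    [0,0,-0.02],
    [0,0,-0.055],
    [0,0,-0.095],
    [0,0,-0.13]
  ],
  "spin": [0,0,0,0,0],
  "grip": [1,1,1,1,1]
}}

```text
time_s: 35.82
tcp_pos: [0.5464, -0.2936, 0.1898]
ee_rot: [[0.059, -0.998, 0.0], [-0.998, -0.059, -0.0], [0.0, -0.0, -1.0]]
wrist_force: [1.0, -0.6, -0.1]
gripper_width: 0.439
gripper_force: 29.8
```

```bash
python3 plan.py a C .19
```

```text
t 35.8167 tcp [ 0.5464 -0.2936  0.1898] J [-13.3  24.1  -5.    0.  -60.9  16.7] w 0.4393494619244056 F [ 1.  -0.6 -0.1]
shift mm [-439.2272   68.4288   -0.3844] spin 25.105666407580316
```

Call:
{"method": "servo_tool", "body": {
  "slide": [
    [-0.015,0.0023,0],
    [-0.04,0.0062,0],
    [-0.07,0.0109,0],
    [-0.1,0.0155,0],
    [-0.13,0.0202,0]
  ],
  "spin": [0,0,0,0,0],
  "grip": [1,1,1,1,1]
}}

```text
time_s: 36.23
tcp_pos: [0.518, -0.1639, 0.188]
ee_rot: [[0.058, -0.998, 0.0], [-0.998, -0.058, 0.0], [-0.0, -0.0, -1.0]]
wrist_force: [0.6, 0.2, -0.7]
gripper_width: 0.438
gripper_force: 29.8
```

Call:
{"method": "servo_tool", "body": {
  "slide": [
    [-0.03,0.0047,0],
    [-0.06,0.0093,0],
    [-0.09,0.014,0],
    [-0.12,0.0187,0],
    [-0.15,0.0234,0]
  ],
  "spin": [0,0,0,0,0],
  "grip": [1,1,1,1,1]
}}

```text
time_s: 36.65
tcp_pos: [0.4858, -0.0152, 0.1881]
ee_rot: [[0.059, -0.998, 0.001], [-0.998, -0.059, 0.0], [-0.0, -0.001, -1.0]]
wrist_force: [0.9, 0.2, -0.7]
gripper_width: 0.437
gripper_force: 29.8
```

Call:
{"method": "servo_tool", "body": {
  "slide": [
    [-0.028,0.0044,0],
    [-0.054,0.0084,0],
    [-0.076,0.0118,0],
    [-0.094,0.0146,0],
    [-0.11,0.0171,0]
  ],
  "spin": [0,0,0,0,0],
  "grip": [1,1,1,1,1]
}}

```text
time_s: 37.07
tcp_pos: [0.4623, 0.0936, 0.1881]
ee_rot: [[0.06, -0.998, 0.001], [-0.998, -0.06, 0.0], [-0.0, -0.001, -1.0]]
wrist_force: [0.0, 0.0, -0.9]
gripper_width: 0.437
gripper_force: 29.8
```

Call:
{"method": "servo_tool", "body": {
  "slide": [
    [-0.015,0.0023,0],
    [-0.028,0.0044,0],
    [-0.038,0.006,0],
    [-0.046,0.0073,0],
    [-0.0492,0.0077,0]
  ],
  "spin": [4,10,16,22,25.1],
  "grip": [1,1,1,1,1]
}}

```text
time_s: 37.48
tcp_pos: [0.4519, 0.1419, 0.1881]
ee_rot: [[-0.373, -0.928, 0.0], [-0.928, 0.373, 0.001], [-0.001, -0.0, -1.0]]
wrist_force: [0.2, -0.9, 0.5]
gripper_width: 0.435
gripper_force: 29.8
```

Call:
{"method": "servo_tool", "body": {
  "slide": [
    [0,0,0.01],
    [0,0,0.025],
    [0,0,0.04],
    [0,0,0.052],
    [0,0,0.06]
  ],
  "spin": [0,0,0,0,0],
  "grip": [1,1,1,1,1]
}}

```text
time_s: 37.9
tcp_pos: [0.4516, 0.1406, 0.1268]
ee_rot: [[-0.37, -0.929, -0.001], [-0.929, 0.37, -0.001], [0.001, 0.001, -1.0]]
wrist_force: [-0.2, 0.4, 0.2]
gripper_width: 0.442
gripper_force: 29.8
```

Call:
{"method": "servo_tool", "body": {
  "slide": [
    [0,0,0],
    [0,0,0],
    [0,0,0],
    [0,0,0],
    [0,0,0]
  ],
  "spin": [0,0,0,0,0],
  "grip": [1,1,1,1,1]
}}

```text
time_s: 38.32
tcp_pos: [0.4526, 0.1411, 0.1286]
ee_rot: [[-0.37, -0.929, 0.001], [-0.929, 0.37, 0.001], [-0.001, -0.001, -1.0]]
wrist_force: [0.2, 1.3, -1.0]
gripper_width: 0.437
gripper_force: 29.8
```

```bash
python3 plan.py a C
python3 - <<'E'
from h import *
c=capture('scene');cv2.imwrite('pics/s4.png',cv2.resize(c['pixels'][70:250,250:490],None,fx=3,fy=3))
E
```

```text
t 38.3167 tcp [0.4526 0.1411 0.1286] J [ 37.   14.9 -29.7   0.  -45.3 -58.7] w 0.436882375567863 F [ 0.2  1.3 -1. ]
shift mm [ 0.6238  0.477  80.5837] spin -0.008088867418564405
```

View pics/s4.png

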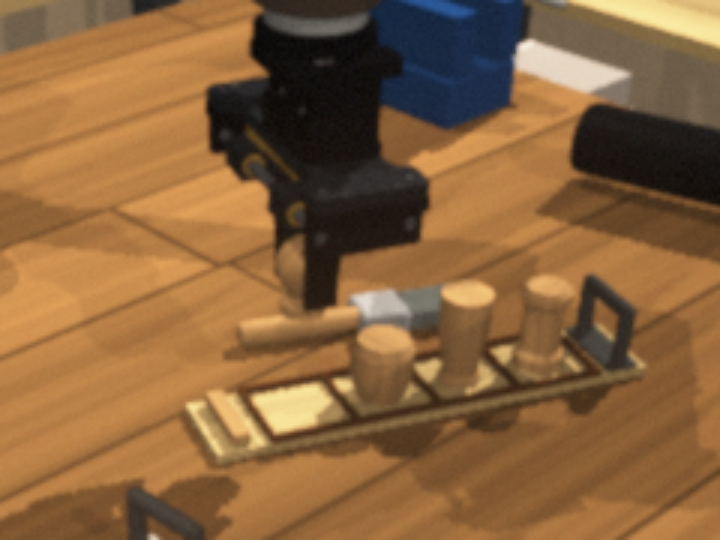

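The picture shows the spool (545,325), tapered (465,335) and bun (383,368) feet upright in order, with the ball upright in the jaws at (293,275). Lowering.

Call:
{"method": "servo_tool", "body": {
  "slide": [
    [0.0003,0,0.018],
    [0.0003,0,0.037],
    [0.0003,0,0.055],
    [0.0003,0,0.068],
    [0.0003,0,0.074]
  ],
  "spin": [0,0,0,0,0],
  "grip": [1,1,1,1,1]
}}

```text
time_s: 38.78
tcp_pos: [0.4514, 0.1401, 0.0525]
ee_rot: [[-0.37, -0.929, -0.002], [-0.929, 0.37, -0.001], [0.002, 0.001, -1.0]]
wrist_force: [0.4, -0.5, -0.5]
gripper_width: 0.442
gripper_force: 29.8
```

Call:
{"method": "servo_tool", "body": {
  "slide": [
    [0,0,0],
    [0,0,0],
    [0,0,0],
    [0,0,0],
    [0,0,0]
  ],
  "spin": [0,0,0,0,0],
  "grip": [1,1,1,1,1]
}}

```text
time_s: 39.2
tcp_pos: [0.4525, 0.141, 0.0547]
ee_rot: [[-0.37, -0.929, 0.002], [-0.929, 0.37, 0.001], [-0.002, -0.001, -1.0]]
wrist_force: [-0.1, 0.3, 0.1]
gripper_width: 0.436
gripper_force: 29.8
```

Call:
{"method": "servo_tool", "body": {
  "slide": [
    [0,0,0],
    [0,0,0],
    [0,0,0],
    [0,0,0],
    [0,0,0]
  ],
  "spin": [0,0,0,0,0],
  "grip": [1,1,1,1,1]
}}

```text
time_s: 39.62
tcp_pos: [0.4521, 0.1406, 0.0539]
ee_rot: [[-0.37, -0.929, 0.0], [-0.929, 0.37, 0.0], [-0.0, -0.0, -1.0]]
wrist_force: [-0.4, -0.2, -0.4]
gripper_width: 0.438
gripper_force: 29.8
```

Call:
{"method": "servo_tool", "body": {
  "slide": [
    [0,0,0.0015],
    [0,0,0.003],
    [0,0,0.0042],
    [0,0,0.005],
    [0,0,0.0057]
  ],
  "spin": [0,0,0,0,0],
  "grip": [1,1,1,1,1]
}}

```text
time_s: 40.03
tcp_pos: [0.452, 0.1406, 0.0479]
ee_rot: [[-0.37, -0.929, -0.0], [-0.929, 0.37, -0.0], [0.0, 0.0, -1.0]]
wrist_force: [-0.4, 0.1, -0.1]
gripper_width: 0.437
gripper_force: 29.8
```

Call:
{"method": "servo_tool", "body": {
  "slide": [
    [0,0,0.0002],
    [0,0,0.0005],
    [0,0,0.0008],
    [0,0,0.0008],
    [0,0,0.0008]
  ],
  "spin": [0,0,0,0,0],
  "grip": [1,1,1,1,1]
}}

```text
time_s: 40.45
tcp_pos: [0.452, 0.1406, 0.0478]
ee_rot: [[-0.37, -0.929, 0.0], [-0.929, 0.37, -0.0], [0.0, -0.0, -1.0]]
wrist_force: [-2.0, -0.1, 4.3]
gripper_width: 0.438
gripper_force: 29.9
```

Call:
{"method": "servo_tool", "body": {
  "slide": [
    [0,0,0],
    [0,0,0],
    [0,0,0],
    [0,0,0],
    [0,0,0]
  ],
  "spin": [0,0,0,0,0],
  "grip": [1,1,1,1,1]
}}

```text
time_s: 40.87
tcp_pos: [0.452, 0.1406, 0.0477]
ee_rot: [[-0.37, -0.929, -0.0], [-0.929, 0.37, -0.0], [0.0, -0.0, -1.0]]
wrist_force: [-2.3, -0.5, 6.2]
gripper_width: 0.437
gripper_force: 29.9
```

Contact; release, rise and check.

Call:
{"method": "servo_tool", "body": {
  "slide": [
    [0,0,0],
    [0,0,0],
    [0,0,0],
    [0,0,0],
    [0,0,0]
  ],
  "spin": [0,0,0,0,0],
  "grip": [0,0,0,0,0]
}}

```text
time_s: 41.28
tcp_pos: [0.4521, 0.1406, 0.0472]
ee_rot: [[-0.37, -0.929, -0.0], [-0.929, 0.37, -0.0], [0.0, 0.0, -1.0]]
wrist_force: [-0.2, 0.1, 0.3]
gripper_width: 0.727
gripper_force: 0.0
```

Call:
{"method": "servo_tool", "body": {
  "slide": [
    [0,0,0],
    [0,0,-0.01],
    [0,0,-0.04],
    [0,0,-0.08],
    [0,0,-0.12]
  ],
  "spin": [0,0,0,0,0],
  "grip": [0,0,0,0,0]
}}

```text
time_s: 41.7
tcp_pos: [0.4513, 0.1401, 0.168]
ee_rot: [[-0.37, -0.929, -0.002], [-0.929, 0.37, -0.002], [0.003, 0.002, -1.0]]
wrist_force: [1.2, 1.2, -0.0]
gripper_width: 0.988
gripper_force: 0.0
```

Call:
{"method": "servo_tool", "body": {
  "slide": [
    [0.03,0,0],
    [0.06,0,0],
    [0.09,0,0],
    [0.12,0,0],
    [0.14,0,0]
  ],
  "spin": [0,0,0,0,0],
  "grip": [0,0,0,0,0]
}}

```text
time_s: 42.12
tcp_pos: [0.3985, 0.0087, 0.1672]
ee_rot: [[-0.371, -0.929, -0.001], [-0.929, 0.371, 0.0], [0.0, 0.001, -1.0]]
wrist_force: [-0.6, -0.0, -0.3]
gripper_width: 0.999
gripper_force: 0.0
```

Call:
{"method": "servo_tool", "body": {
  "slide": [
    [0,0,0],
    [0,0,0],
    [0,0,0],
    [0,0,0],
    [0,0,0]
  ],
  "spin": [0,0,0,0,0],
  "grip": [0,0,0,0,0]
}}

```text
time_s: 42.53
tcp_pos: [0.4008, 0.0113, 0.1673]
ee_rot: [[-0.369, -0.929, 0.0], [-0.929, 0.369, -0.0], [-0.0, -0.0, -1.0]]
wrist_force: [-1.0, -0.3, 0.0]
gripper_width: 1.001
gripper_force: 0.0
```

```bash
python3 meas.py
python3 - <<'E'
from h import *
c=capture('scene');cv2.imwrite('pics/s5.png',cv2.resize(c['pixels'][100:350,200:490],None,fx=2.3,fy=2.3))
E
```

```text
tray xy mm 0.3098870924696649 94.82813570004873 top 74.05279580197282 ext 36.526057139943056 36.17467070210426
tray xy mm 0.9000839405315456 30.105196132842337 top 80.05563574976846 ext 36.63047590235949 37.18269140173064
tray xy mm 0.9639618473990017 -33.212446755665496 top 56.68633233818176 ext 41.55375733128787 42.146243380061044
tray xy mm -0.02298374226021105 -97.34477724209952 top 62.61757510747998 ext 27.75996086125848 27.342867198317396
```

View pics/s5.png

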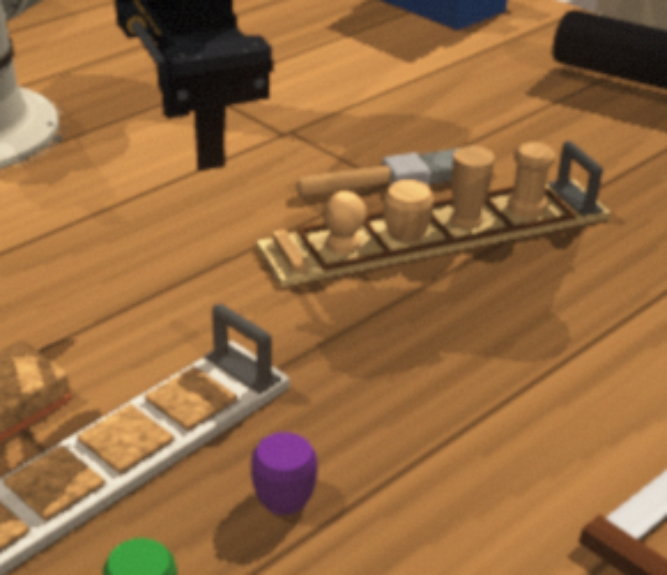

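All four feet stand upright in order: spool (532,180), tapered (470,188), bun (408,210) and ball (346,222). The look-alikes in view are untouched and the arm is clear.

```bash
python3 -c "from station import *; print(finish_job())"
```

```text
the job is handed in; nothing more can be done
None
```

All four feet stand upright in the drying tray in their original order from the bow (spool, tapered, bun, ball), each within about 2 mm of its cell centre, and the job was handed in at about 43 s.

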